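# Pin the swing-away hand rest to the stereo microscope

## Task

Slide the loose hand rest along the bench so that its eye goes in between the two knuckles of the hinge bracket on the side of the microscope, then thread the long knurled hinge pin from the drilled block down through all three holes until its head sits fully home on the bracket. Feel for the holes rather than forcing anything, and leave everything else where it is.

Things in the scene. Friction and masses are not known exactly. Their poses are not given: they have to be found in the camera images.
- microscope: White stereo microscope, fixed, 430 mm tall. Origin on the bench under the centre of its base (290 x 220 mm, base top 62 mm above the bench); x points to the eyepiece side, z up. Column at x = -100 mm (70 x 85 mm); the optical head spans |y| < 60 mm, from 190 mm above the bench up. An aluminium hinge bracket is on the base's -y flank (plane y = -110 mm).
- fork_top (a point): Bracket: centre of the upper knuckle's hole at its top face, 54 mm above the bench, on the microscope's axes at x = 30, y = -150 mm. Two round knuckles, 34 mm outside, have vertical 11.6 mm through holes on this axis: upper 44 to 54 mm above the bench, lower 10 to 20 mm. The gap between them is open towards -y and at both sides.
- fork_wall (a point): Middle of the flat upright wall that closes the back of the bracket's gap: 21 mm from the hole axis, facing -y of the microscope, 46 mm wide, 8 to 56 mm above the bench.
- rest: Hand rest standing loose on the bench, 0.4 to 0.7 kg: aluminium bar (42 mm wide, 4 to 38 mm high) under a black rubber pad, 120 x 46 mm, top 58 mm high. Grip it across. Origin on the bench under the pad's middle, x along the rest to its eye, z up. It slides on plastic feet with 2 to 8 N of friction. A clamp screw sticks out to y = -34 mm at x = 39 to 55 mm.
- rest_eye (a point): Point fixed to the rest at bench level, on its x axis 96 mm from its origin. The eye, 34 mm outside, 22 to 42 mm above the bench, vertical hole 11.6 mm, ends a tongue 16 mm wide, clamped fast at an unknown length: the hole is within 12 mm of this point, before or beyond it along the rest's x. Pushed straight in until the eye touches the bracket's wall, the hole is 4 mm too deep.
- pin: Steel hinge pin, 60 g: shank 10 mm diameter, 50 mm long, its last 8 mm tapering to 8 mm at the tip; knurled head 16 mm diameter, 22 mm tall with an 18 mm collar in its lowest 3 mm. Origin on the axis at the underside of the head, z up towards the head. It hangs upright by its head in one of the holder block's holes. Fully home, its origin is at fork_top.
- block: Grey drilled holder block, fixed, 124 x 42 mm and 58 mm high, origin on the bench under its centre, x along its length. Three through holes of 12.5 mm at x = -42, 0, 42 mm hold the pin, the thumb screw and the hex driver in any order, heads on the block's top.
- thumb_screw: Steel thumb screw in the block, flat disc head 26 mm diameter and 9 mm tall, origin under the head. Leave it.
- hex_driver: Hex driver in the block, waisted black handle 20 mm diameter and 38 mm tall, origin at the underside of the handle. Leave it.
- dish: Glass Petri dish, 86 mm diameter, 14 mm tall, on the microscope's base. Leave it.
- vial: Amber glass vial with white cap, 24 mm diameter, 45 mm tall, on the bench beside the microscope. Leave it.
- forceps: Steel forceps lying on the bench, 120 mm long, 8 mm high. Leave it.
- beaker: Glass beaker, 66 mm diameter, 85 mm tall. Leave it.
- slide_box: Blue slide box, 100 x 78 x 34 mm. Leave it.
Not all that is in view belongs to the job. Leave any purple or yellow look-alike of the rest alone.

How it is judged:
By the outcome, as a careful person would: the job done as asked, in the order asked, and still so for the second after the job is handed in, with the robot touching nothing.
It also fails if it takes over 72 s, if anything falls off the work surface, if the arm or the gripper's body presses on something with over 40 N, if the wrist force passes 120 N, or if a joint passes its speed limit or range.

## Robot

A 6-joint arm with a two-finger parallel gripper is mounted at the origin on the work surface. World frame = base frame: x ahead of the robot, y to its left, z up, the work surface at z = 0. Lengths are in m, angles in degrees, forces in N, time in s.
With the tool pointing down it reaches from about 0.4 to 0.825 m from the base axis. Payload 7 kg.
Tool frame: the origin (TCP) lies midway between the tips of the shut fingers; the grasp point (between the pads) lies 19 mm behind it; z points along the fingers, y is the direction in which the jaws open and shut (so a half turn about z gives the same grasp; the last joint's range is limited). The gripper opens to 88 mm and grips with 3 to 60 N. Pads are 19 mm wide; open, the fingers measure 130 mm over their backs; the gripper's body (78 mm by 193 mm) begins 47 mm behind the grasp point.
Start: joints at [-53.279, 20.546, 0.682, 0, -70.136, -16.507], TCP at [0.233, -0.633, 0.227] pointing down, gripper open.
Joint ranges: [-176.03, 176.03], [-82.01, 121.73], [-58.28, 71.71], [-173.87, 95.51], [-174.79, -0.11], [-173.66, 173.66]. Speed limits (degrees/s): [136.94, 136.94, 172.46, 180, 180, 180].

## Interface

Orientations are given as [roll, pitch, yaw] about the fixed x, y, z axes, in that order (R = Rz(yaw) Ry(pitch) Rx(roll)).
In Python, from plant import ctrl, snapshot gives the robot as it stands.
- The arm moves only by the shell command python3 -m pendant 'ROWS'. ROWS is JSON, a list of rows, each a list of 7 numbers: the shift along the tool's x, y, z in m, then the turn, a rotation vector about the tool's x, y, z in rad, then the opening, from -1 (shut) to 1 (fully open), so that 0 is half open. In form: [[x, y, z, ax, ay, az, jaw], ...]. A call has 1 to 12 rows; each row is the pose to reach, as a shift and turn from the pose commanded when the call began, along the tool's axes at that moment; what a row does not reach only later rows make up. A row lasts 1/8 s, in which the tool goes at most 62.5 mm and 10.7 degrees, less where a joint would pass 70% of its speed; a pose out of reach is approached as far as the arm can. A call with a gripper value outside its range is refused whole. The fingers move at their own pace and stop on an object; the grip force is fixed at half the most. Time passes only in rows, so rows that repeat a pose let the fingers close. It gives the time, the measured TCP pose, the force and the opening at its end, in the units of the state.
- ctrl.get_obs(): the state, without advancing time (a new reading comes with each control period).
- snapshot(name): name is "scene" or "top" or "wrist"; returns a dict with "image" (480x640x3 uint8, blue, green, red), "mtx" (3x3 intrinsics, pixels), "eye" and "attitude" of the camera in the world; the wrist camera has in their place "tool_from_camera" (4x4, takes a point from camera to tool coordinates, whose origin is the TCP and whose axes are the flange's). Camera axes: x right, y up, looking along -z (the intrinsics and any distortion apply to the point x, -y, -z); pixel columns grow to the right and rows downward; lengths in m; the calibration is good to about 2 mm. A picture is of the moment at which its call begins: read the wrist's pose just before it. There is no depth.
- ctrl.close_job(): hands the job in, once; it reports no verdict.
The state is a dict: "clock": time; "joint_pos": joint angles; "qvel": joint speeds; "tau": joint torques, N m; "tool_pos": TCP position; "orientation": TCP orientation; "force": force on the tool from outside, world axes, zero at the start; "moment": the same for the moment, N m; "opening": finger opening in m.
Only numpy, scipy, OpenCV 4.12 (cv2) and the standard library are available. Lean on these libraries where they do the work, as an engineer would, in place of code of your own. Each camera call takes 0.05 s, during which the arm holds its last target.

## Working session

There is one attempt and no reset: what is moved stays moved. The work goes in short steps, Python scripts to look and compute and a shell command to move; the robot and the scene stay as the last step left them, time stands still between calls to the robot, and variables do not carry over. Pictures are saved under pics/ and viewed, and the job is handed in when it is done.

```bash
ls; mkdir -p pics; python3 - <<'E'
from plant import ctrl, snapshot
import cv2,numpy as np
o=ctrl.get_obs();print(o)
for n in ["scene","top","wrist"]:
    s=snapshot(n);cv2.imwrite(f"pics/{n}0.png",s["image"])
    for k in s:
        if k!="image":print(n,k,np.round(np.array(s[k]),4).tolist())
E
```

```text
pics
{'clock': 0.0, 'joint_pos': array([-5.32778694e+01,  2.05912824e+01,  6.33440495e-01, -2.17296278e-02,
       -7.01369777e+01, -1.65049766e+01]), 'qvel': array([-0.02674955,  0.04622094, -0.03850211, -0.01294251,  0.00979782,
       -0.00907506]), 'tau': array([ 1.00220059e-03, -5.82716739e+01,  2.93074644e+01,  6.99754223e+00,
        7.11113287e-03, -1.97905629e-04]), 'tool_pos': array([ 0.23305017, -0.63295412,  0.22561683]), 'orientation': array([ 1.79903284e+02, -7.35543616e-03, -1.59790240e+02]), 'force': array([-0.12717913, -0.32038566,  0.66253632]), 'moment': array([-0.00681491, -0.0132748 ,  0.02891336]), 'opening': 0.08751313619871698}
scene mtx [[451.7875, 0.0, 321.1116], [0.0, 451.7875, 241.5376], [0.0, 0.0, 1.0]]
scene eye [1.1673, 0.0696, 0.7561]
scene attitude [46.0185, -0.9994, 95.1655]
top mtx [[470.6096, 0.0, 320.2379], [0.0, 470.6096, 234.3034], [0.0, 0.0, 1.0]]
top eye [0.3757, 0.0397, 1.0452]
top attitude [5.8255, -1.2137, -90.0795]
wrist mtx [[341.7447, 0.0, 318.307], [0.0, 341.7447, 232.1905], [0.0, 0.0, 1.0]]
wrist tool_from_camera [[0.0004, 0.9556, 0.2947, 0.0795], [1.0, -0.0002, -0.0006, -0.0006], [-0.0005, 0.2947, -0.9556, -0.1586], [0.0, 0.0, 0.0, 1.0]]
```

View pics/scene0.png

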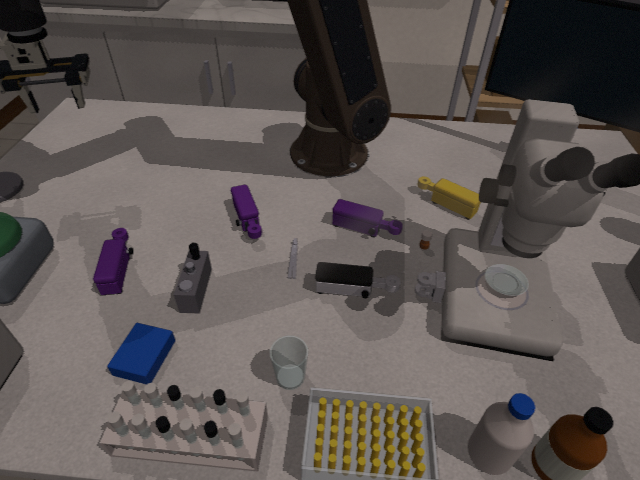

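View pics/top0.png

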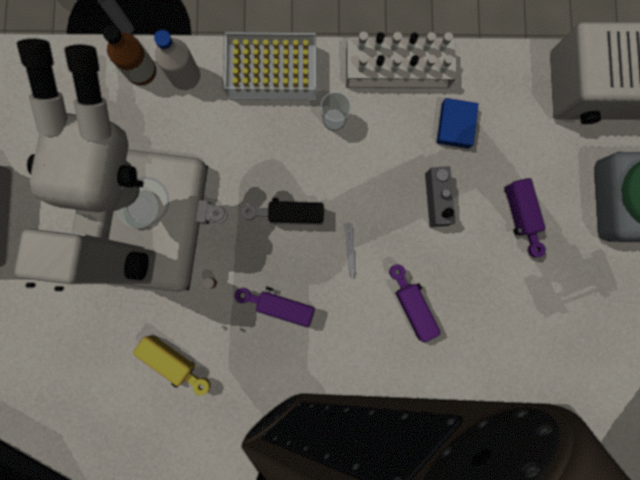

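View pics/wrist0.png

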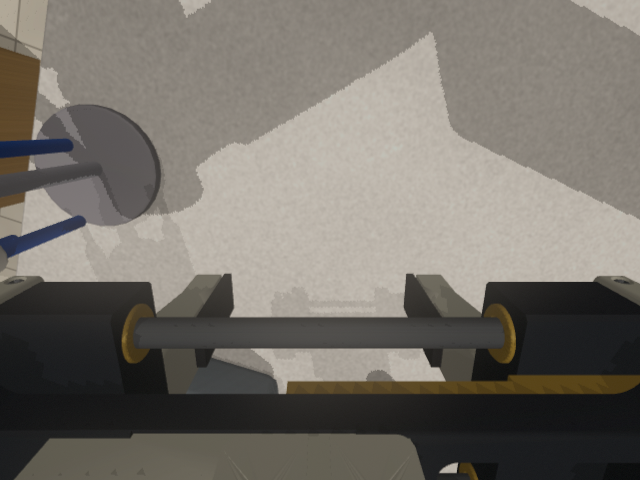

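The scene and top views show the black rest (top 296,212), its eye (250,212), the bracket (213,212) and the block with 3 parts (440,195). I'll set up the helpers and enlarge these.

```bash
cat > h.py <<'E'
from plant import ctrl, snapshot
import cv2,numpy as np
from scipy.spatial.transform import Rotation as R
def eul(a): return R.from_euler('xyz',a,degrees=True).as_matrix()
def take(n):
    o=ctrl.get_obs(); s=snapshot(n); m=np.array(s["mtx"])
    if n=="wrist":
        T=np.eye(4);T[:3,:3]=eul(o["orientation"]);T[:3,3]=o["tool_pos"];C=T@np.array(s["tool_from_camera"])
        return s["image"],m,C[:3,:3],C[:3,3]
    return s["image"],m,eul(s["attitude"]),np.array(s["eye"])
def save(n,tag):
    im,m,A,e=take(n); cv2.imwrite(f"pics/{tag}.png",im); np.savez(f"pics/{tag}.npz",m=m,A=A,e=e,im=im)
def ld(tag):
    d=np.load(f"pics/{tag}.npz");return d["im"],d["m"],d["A"],d["e"]
def ray(tag,uv):
    _,m,A,e=ld(tag);d=np.array([(uv[0]-m[0,2])/m[0,0],-(uv[1]-m[1,2])/m[1,1],-1.]);d=A@d
    return e,d/np.linalg.norm(d)
def plane(tag,uv,z):
    e,d=ray(tag,uv);return e+d*(z-e[2])/d[2]
def tri(*tu):
    M=np.zeros((3,3));b=np.zeros(3);L=[]
    for t,u in tu:
        e,d=ray(t,u);P=np.eye(3)-np.outer(d,d);M+=P;b+=P@e;L.append((P,e))
    x=np.linalg.solve(M,b);return x,[round(1000*np.linalg.norm(P@(x-e)),1) for P,e in L]
def proj(tag,p):
    _,m,A,e=ld(tag);c=A.T@(np.array(p)-e);return m[0,2]+m[0,0]*c[0]/-c[2], m[1,2]-m[1,1]*c[1]/-c[2]
def crop(tag,x0,y0,x1,y1,k,out):
    im=ld(tag)[0][y0:y1,x0:x1];im=cv2.resize(im,None,fx=k,fy=k,interpolation=cv2.INTER_CUBIC)
    im=np.clip(im.astype(float)*1.3,0,255).astype(np.uint8)
    cv2.imwrite(f"pics/{out}.png",im)
E
python3 - <<'E'
from h import *
save("top","t1");save("scene","s1")
crop("t1",190,160,350,260,5,"t1a");crop("s1",300,240,460,320,5,"s1a")
crop("t1",410,150,490,240,6,"t1b");crop("s1",150,230,230,320,6,"s1b")
E
```

```text
(no output)
```

View pics/t1a.png

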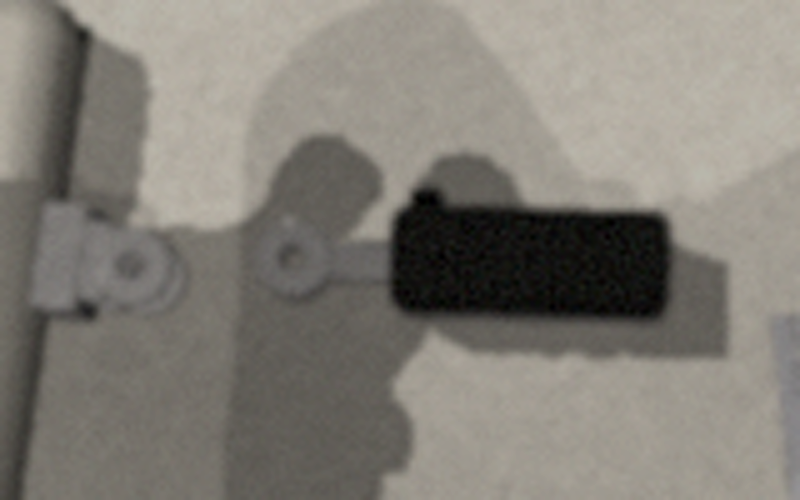

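View pics/s1a.png

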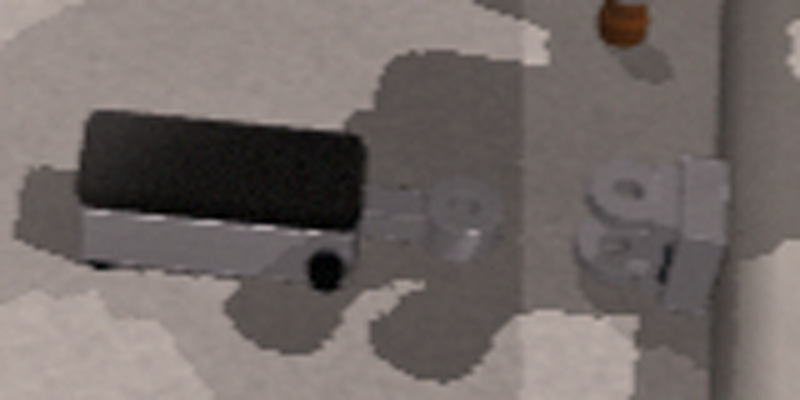

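View pics/t1b.png

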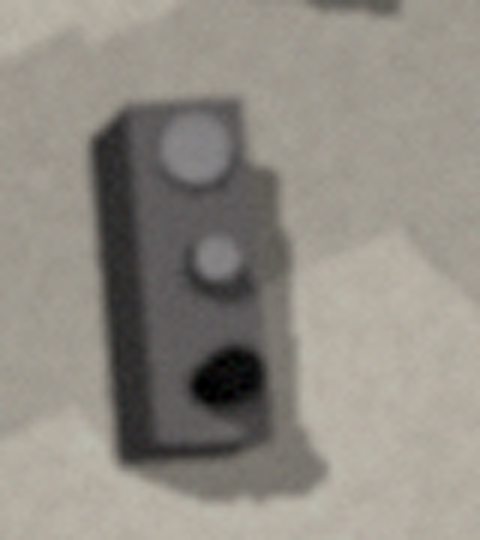

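View pics/s1b.png

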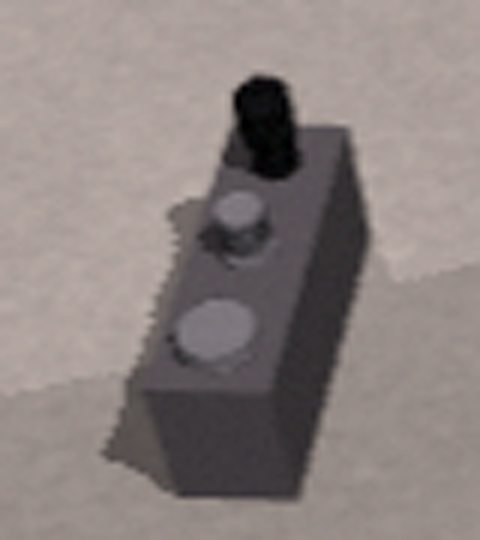

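Crops: the pin is in the middle of the block (top 446,193; scene 190,265), with the screw and driver either side. The eye hole is at top 248.4,211.4 and scene 393,281. The knuckle hole is at top 216.2,213 and scene 426,277.6. The clamp screw is on the image-top side of the rest.

```bash
python3 - <<'E'
from h import *
T=lambda x,y,:(190+x/5-.4,160+y/5-.4)
S=lambda x,y:(300+x/5-.4,240+y/5-.4)
Tb=lambda x,y:(410+x/6-.4,150+y/6-.4)
Sb=lambda x,y:(150+x/6-.4,230+y/6-.4)
def p(n,a,b):
    x,r=tri(("t1",a),("s1",b));print(n,np.round(x,4),r)
p("eye",T(292,257),S(466,204))
p("knuckle",T(131,265),S(630,188))
for n,a,b in [("padA far-eye",(668,213),(80,207)),("padB eye",(394,208),(358,230)),("padC eye",(394,308),(365,135)),("padD",(664,316),(88,112))]:
    p(n,T(*a),S(*b))
    print("  top@.058",np.round(plane("t1",T(*a),.056),4))
p("pin",Tb(217,257),Sb(240,209))
p("screw",Tb(197,147),Sb(216,330))
p("bracket wall left",T(80,200),S(725,230));
for c in [(130,102),(241,100),(265,440),(155,447)]: print("blk",np.round(plane("t1",Tb(*c),.058),4))
print("eye z.042",plane("t1",T(292,257),.042),plane("s1",S(466,204),.042))
print("kn z.054",plane("t1",T(131,265),.054),plane("s1",S(630,188),.054))
print("pin z.080",plane("t1",Tb(217,257),.080),plane("s1",Sb(240,209),.080))
E
```

```text
eye [0.5285 0.1747 0.0404] [np.float64(1.1), np.float64(1.1)]
knuckle [0.5231 0.2413 0.0524] [np.float64(1.2), np.float64(1.2)]
padA far-eye [0.5478 0.0132 0.0411] [np.float64(1.4), np.float64(1.4)]
  top@.058 [0.5453 0.0122 0.056 ]
padB eye [0.5495 0.1301 0.0426] [np.float64(0.3), np.float64(0.3)]
  top@.058 [0.5472 0.1286 0.056 ]
padC eye [0.5048 0.1303 0.0525] [np.float64(1.7), np.float64(1.7)]
  top@.058 [0.5044 0.1282 0.056 ]
padD [0.5018 0.0136 0.0504] [np.float64(0.2), np.float64(0.2)]
  top@.058 [0.5011 0.014  0.056 ]
pin [ 0.5626 -0.2433  0.0784] [np.float64(0.9), np.float64(0.9)]
screw [ 0.6048 -0.2412  0.0648] [np.float64(1.0), np.float64(1.0)]
bracket wall left [0.5504 0.2688 0.0605] [np.float64(8.2), np.float64(8.2)]
blk [ 0.623  -0.2204  0.058 ]
blk [ 0.6239 -0.2605  0.058 ]
blk [ 0.5009 -0.2655  0.058 ]
blk [ 0.4984 -0.2262  0.058 ]
eye z.042 [0.52819244 0.17339556 0.042     ] [0.52983506 0.17551893 0.042     ]
kn z.054 [0.52282027 0.23972395 0.054     ] [0.52447277 0.24206497 0.054     ]
pin z.080 [ 0.5624307  -0.24375366  0.08      ] [ 0.56411773 -0.24163597  0.08      ]
```

```bash
cat >> h.py <<'E'
def go(p,yaw):
    o=ctrl.get_obs();A=eul(o["orientation"]);B=eul([180,0,yaw])
    print("t",round(o["clock"],2),"pos",np.round(o["tool_pos"],4),"ori",np.round(o["orientation"],2),"F",np.round(o["force"],1),"op",round(o["opening"],4))
    print("shift",np.round(A.T@(np.array(p)-o["tool_pos"]),4),"turn",np.round(R.from_matrix(A.T@B).as_rotvec(),4))
E
python3 -c "
from h import *
go([.5626,-.2433,.2],180)"
```

```text
t 0.25 pos [ 0.2331 -0.6332  0.2261] ori [ 1.7995e+02 -1.0000e-02 -1.5979e+02] F [-0.6  0.1 -0. ] op 0.0877
shift [-0.4439  0.2521  0.0263] turn [ 8.000e-04 -3.000e-04  3.528e-01]
```

```bash
python3 -m pendant '[[-0.444,0.252,0.026,0,0,0.353,1],[-0.444,0.252,0.026,0,0,0.353,1],[-0.444,0.252,0.026,0,0,0.353,1],[-0.444,0.252,0.026,0,0,0.353,1],[-0.444,0.252,0.026,0,0,0.353,1],[-0.444,0.252,0.026,0,0,0.353,1],[-0.444,0.252,0.026,0,0,0.353,1],[-0.444,0.252,0.026,0,0,0.353,1],[-0.444,0.252,0.026,0,0,0.353,1],[-0.444,0.252,0.026,0,0,0.353,1],[-0.444,0.252,0.026,0,0,0.353,1]]'
python3 -c "
from h import *
save('wrist','w1')
go([.524,.205,.2],-90)
crop('w1',220,130,420,290,4,'w1a')"
```

```text
clock: 1.62
tool_pos: [0.5621, -0.2442, 0.2006]
orientation: [-180.0, -0.0, 179.9]
force: [0.2, -0.2, 0.1]
opening: 0.0879
t 1.68 pos [ 0.5621 -0.2445  0.2007] ori [180.    -0.   179.91] F [-0.2  1.1 -0.5] op 0.0875
shift [0.0387 0.4494 0.0007] turn [ 0.     -0.     -1.5723]
```

View pics/w1a.png

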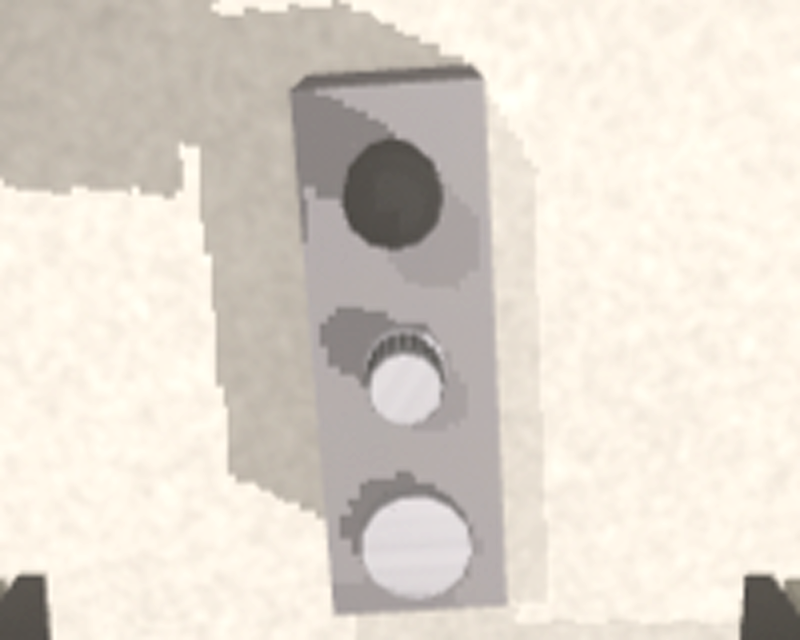

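Wrist view: the pin's head top is at pixel (321,226.6), with the driver at the top of the picture and the screw below. Next I'll move to view the bracket.

```bash
python3 -m pendant '[[0.039,0.449,0.0,0,0,-1.571,1],[0.039,0.449,0.0,0,0,-1.571,1],[0.039,0.449,0.0,0,0,-1.571,1],[0.039,0.449,0.0,0,0,-1.571,1],[0.039,0.449,0.0,0,0,-1.571,1],[0.039,0.449,0.0,0,0,-1.571,1],[0.039,0.449,0.0,0,0,-1.571,1],[0.039,0.449,0.0,0,0,-1.571,1],[0.039,0.449,0.0,0,0,-1.571,1],[0.039,0.449,0.0,0,0,-1.571,1],[0.039,0.449,0.0,0,0,-1.571,1]]'
python3 -c "
from h import *
save('wrist','w2')
print(plane('w1',(321.1,226.6),.08), tri(('w1',(321.1,226.6)),('t1',(445.8,192.4)),('s1',(189.6,264.4))))
go([.524,.10,.12],-90)
crop('w2',180,80,460,290,2.85,'w2a')"
```

```text
clock: 3.05
tool_pos: [0.5241, 0.2045, 0.2007]
orientation: [-180.0, 0.0, -90.2]
force: [-0.2, -0.2, 0.4]
opening: 0.0877
[ 0.56383818 -0.24209213  0.08      ] (array([ 0.56325958, -0.24265154,  0.0796639 ]), [np.float64(0.9), np.float64(1.4), np.float64(0.8)])
t 3.1 pos [0.5241 0.2047 0.2007] ori [-1.7999e+02  1.0000e-02 -9.0150e+01] F [-0.8  0.1  0.3] op 0.0878
shift [ 0.1047 -0.0002  0.0807] turn [-0.0002  0.0002 -0.0027]
```

View pics/w2.png

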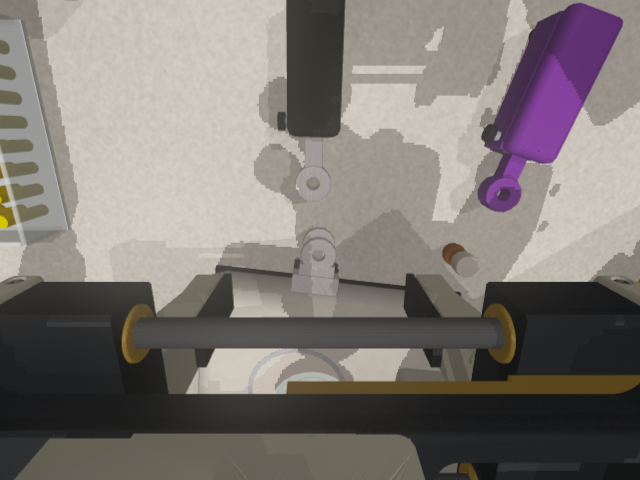

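View pics/w2a.png

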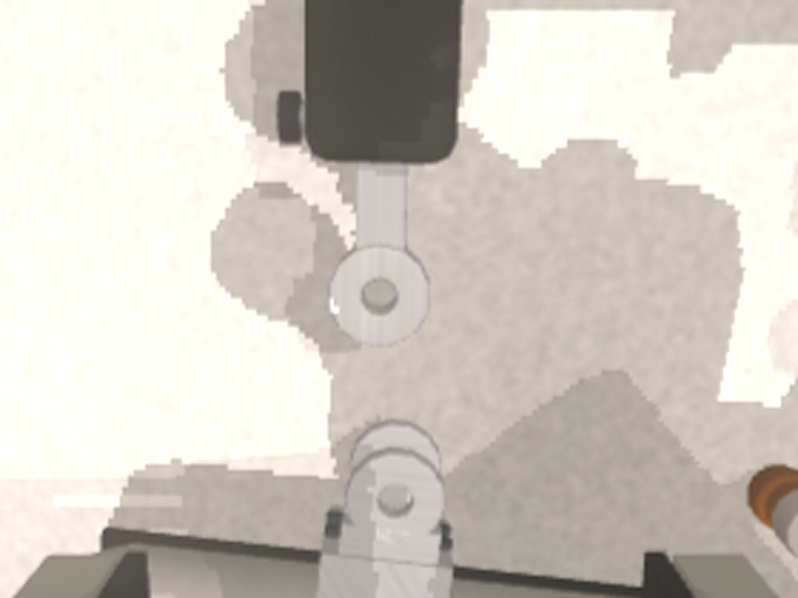

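W2 shows the eye hole at (313,182.5), the upper knuckle hole at (319,254.5), and the base's flank edge running (215,268)–(412,289), so the microscope is turned about −6°.

```bash
python3 -c "
from h import *
W=lambda x,y:(180+x/2.85-.3,80+y/2.85-.3)
E=plane('w2',W(380,294),.042);K=plane('w2',W(396,498),.054)
print('E',E,'K',K)
print('tri E',tri(('w2',W(380,294)),('t1',(248,211)),('s1',(392.8,280.4))))
print('tri K',tri(('w2',W(396,498)),('t1',(215.8,212.6)),('s1',(425.6,277.2))))
for z in (0,.004):
  a=plane('w2',(215,268),z);b=plane('w2',(412,289),z);d=a-b;print('flank yaw',np.degrees(np.arctan2(d[1],d[0])))
for u in [(306,20),(306,130),(460,20),(459,130),(382,163)]: print(plane('w2',W(*u),.058))
print('tongue',plane('w2',W(359,170),.042),plane('w2',W(357,235),.042),plane('w2',W(408,170),.042),plane('w2',W(406,235),.042))
"
```

```text
E [0.52950517 0.17414029 0.042     ] K [0.5244514  0.24068811 0.054     ]
tri E (array([0.52894186, 0.17454048, 0.04070198]), [np.float64(0.6), np.float64(1.1), np.float64(1.2)])
tri K (array([0.52372207, 0.24115497, 0.05279108]), [np.float64(0.7), np.float64(1.3), np.float64(1.2)])
flank yaw -6.7889184511746725
flank yaw -6.788918451174658
[0.54984636 0.09301358 0.058     ]
[0.55073852 0.12305343 0.058     ]
[0.50578022 0.0931363  0.058     ]
[0.5055667  0.12317715 0.058     ]
[0.52836219 0.13250315 0.058     ]
tongue [0.53582611 0.13504357 0.042     ] [0.53674208 0.15516629 0.042     ] [0.52041288 0.13508551 0.042     ] [0.52103021 0.15520859 0.042     ]
```

```bash
python3 -c "
from h import *
go([.5262,.0725,.10],-92)
go([.5262,.0725,.03],-92)"
```

```text
t 3.1 pos [0.5241 0.2047 0.2007] ori [-1.7999e+02  1.0000e-02 -9.0150e+01] F [-0.8  0.1  0.3] op 0.0878
shift [ 0.1322 -0.0025  0.1007] turn [-0.0002  0.0002  0.0322]
t 3.1 pos [0.5241 0.2047 0.2007] ori [-1.7999e+02  1.0000e-02 -9.0150e+01] F [-0.8  0.1  0.3] op 0.0878
shift [ 0.1322 -0.0025  0.1707] turn [-0.0002  0.0002  0.0322]
```

```bash
python3 -m pendant '[[0.132,-0.0025,0.08,0,0,0.032,1],[0.132,-0.0025,0.10,0,0,0.032,1],[0.132,-0.0025,0.10,0,0,0.032,1],[0.132,-0.0025,0.13,0,0,0.032,1],[0.132,-0.0025,0.17,0,0,0.032,1],[0.132,-0.0025,0.17,0,0,0.032,1],[0.132,-0.0025,0.17,0,0,0.032,0.1],[0.132,-0.0025,0.17,0,0,0.032,-0.2],[0.132,-0.0025,0.17,0,0,0.032,-0.5],[0.132,-0.0025,0.17,0,0,0.032,-0.5],[0.132,-0.0025,0.17,0,0,0.032,-0.5]]'
python3 -c "
from h import *
save('wrist','w3');save('top','t3')
crop('t3',190,160,350,260,5,'t3a')
go([.5062,.080,.03],-96.5)"
```

```text
clock: 4.47
tool_pos: [0.5267, 0.0736, 0.031]
orientation: [-180.0, 0.0, -91.8]
force: [0.3, 0.2, 3.3]
opening: 0.0457
t 4.58 pos [0.5267 0.0737 0.031 ] ori [-1.7996e+02  1.0000e-02 -9.1820e+01] F [-0.9  0.9  3.8] op 0.0456
shift [-0.0057  0.0207  0.001 ] turn [-0.0007  0.0003  0.0818]
```

View pics/t3a.png

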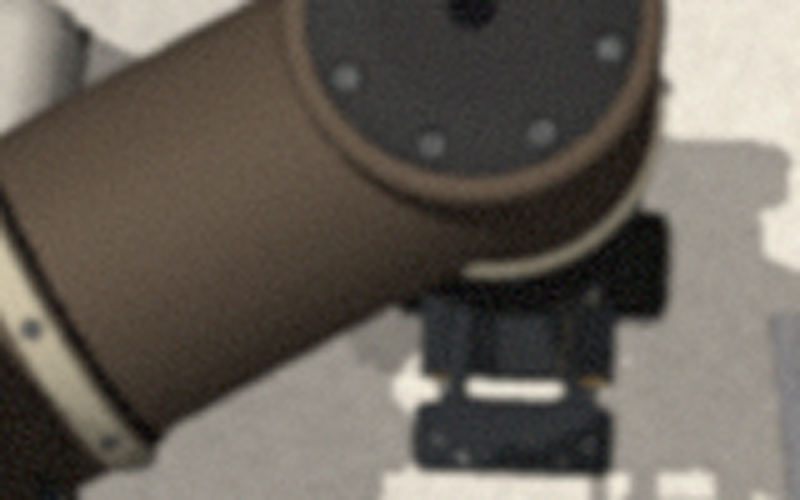

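View pics/w3.png

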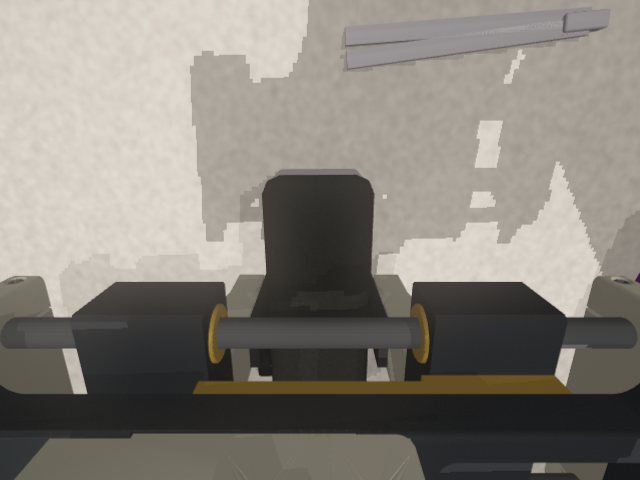

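```bash
python3 -c "
from h import *
save('scene','s3');print(np.round(ctrl.get_obs()['joint_pos'],1))
a=ld('s3')[0];b=ld('t3')[0];cv2.imwrite('pics/c3.png',cv2.resize(np.vstack([a,b]),None,fx=.62,fy=.62))"
```

```text
[ 29.1  19.4 -31.    0.  -39.6 -30.9]
```

View pics/c3.png

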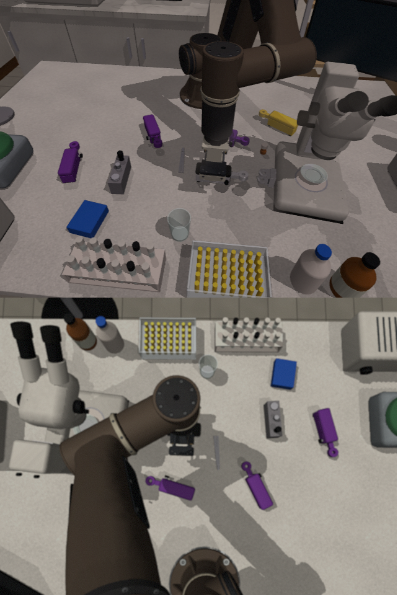

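```bash
python3 -c "
from h import *
crop('s3',260,0,560,220,2.6,'s3a');crop('t3',80,140,340,340,3,'t3b')"
```

```text
(no output)
```

View pics/s3a.png

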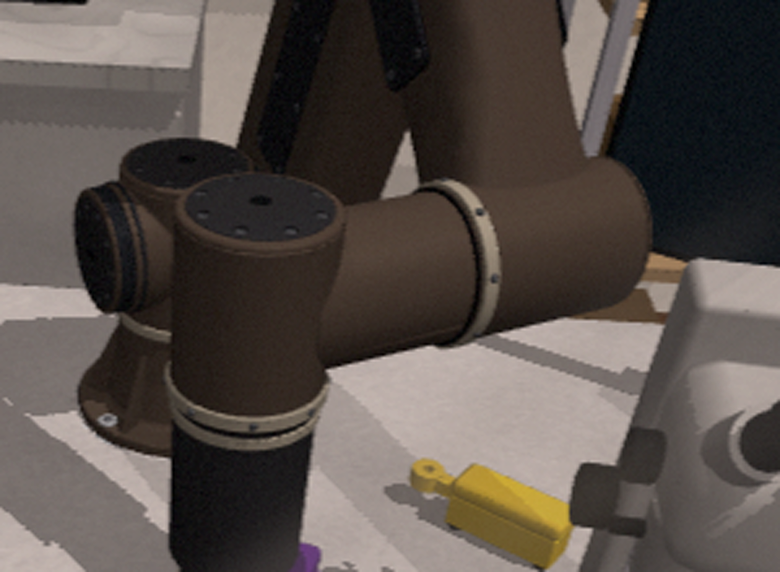

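View pics/t3b.png

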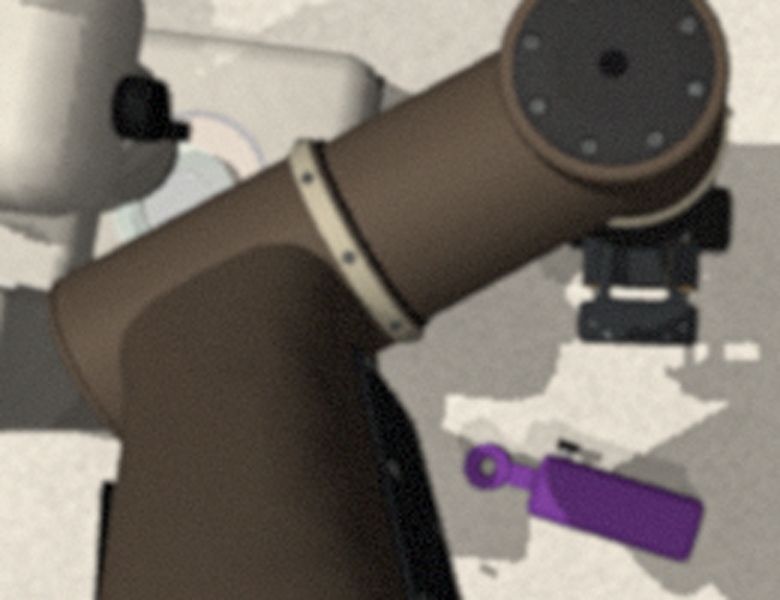

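```bash
python3 -c "
from h import *
w,r=tri(('s3',(360.8,76.9)),('t3',(284.3,161.3)));print('disc',w,r)
# link axis height ~ disc - 0.06; link width from top
T=lambda x,y:(80+x/3,140+y/3)
for z in (.45,.5,.55):
  print(z,[np.round(plane('t3',T(*u),z)[:2],3) for u in [(55,290),(120,440),(505,55),(610,195),(310,145),(400,335)]])
o=ctrl.get_obs();print(o['tool_pos'])
"
```

```text
disc [0.52501323 0.07323611 0.47297508] [np.float64(1.3), np.float64(1.3)]
0.45 [array([0.433, 0.306]), array([0.371, 0.277]), array([0.535, 0.12 ]), array([0.474, 0.074]), array([0.495, 0.202]), array([0.414, 0.162])]
0.5 [array([0.428, 0.284]), array([0.371, 0.257]), array([0.521, 0.113]), array([0.466, 0.071]), array([0.485, 0.188]), array([0.411, 0.152])]
0.55 [array([0.424, 0.262]), array([0.371, 0.237]), array([0.508, 0.106]), array([0.457, 0.068]), array([0.475, 0.175]), array([0.408, 0.141])]
[0.52671414 0.07366142 0.03096686]
```

```bash
python3 -c "
from h import *
from scipy.optimize import least_squares
j=np.radians(29.1);d=np.array([-np.sin(j),np.cos(j),0]);n=np.array([np.cos(j),np.sin(j),0]);c0=np.array([.526,.0737,0])
S=lambda x,y:np.array((260+x/2.6,y/2.6));T=lambda x,y:np.array((80+x/3,140+y/3))
def sil(tag,s,zc,r,u):
    a=np.linspace(0,2*np.pi,120);P=np.array([proj(tag,c0+d*s+[0,0,zc]+r*(np.cos(t)*n+np.sin(t)*np.array([0,0,1]))) for t in a]);return P
lines=[('s3',S(350,205),S(430,190),0.12),('s3',S(330,366),S(430,345),.12),('t3',T(490,65),T(320,140),.12),('t3',T(560,225),T(425,305),.12)]
def f(x):
    zc,r=x;e=[]
    for k,(t,a,b,s) in enumerate(lines):
        P=sil(t,s,zc,r,None);v=(b-a)/np.linalg.norm(b-a);nn=np.array([-v[1],v[0]]);D=(P-a)@nn
        C=(proj(t,c0+d*s+[0,0,zc])-a)@nn
        e.append(D.min() if C>0 else D.max())
    return e
q=least_squares(f,[.4,.045]);print(q.x,q.fun)
# left end: outline
for s in (.2,.22,.25,.28): print(s,c0+d*s,[np.round(proj('t3',c0+d*s+[0,0,q.x[0]]+k*n*q.x[1])) for k in (1,-1)],'s',[np.round(proj('s3',c0+d*s+[0,0,q.x[0]]+k*n*q.x[1])) for k in (1,-1)])
"
```

```text
[0.40926913 0.04449774] [ 0.60353926 -1.51462041 -0.58133703 -2.41583833]
0.2 [0.42873292 0.24845444 0.        ] [array([140., 214.]), array([170., 272.])] s [array([479., 107.]), array([447.,  84.])]
0.22 [0.41900622 0.26592989 0.        ] [array([127., 221.]), array([157., 279.])] s [array([489., 105.]), array([457.,  82.])]
0.25 [0.40441615 0.29214306 0.        ] [array([107., 232.]), array([137., 290.])] s [array([504., 101.]), array([470.,  79.])]
0.28 [0.38982609 0.31835622 0.        ] [array([ 86., 243.]), array([117., 301.])] s [array([518.,  98.]), array([484.,  77.])]
```

```bash
python3 -c "
from h import *
crop('t1',0,100,220,300,3.2,'t1c');crop('s1',440,80,640,270,3.6,'s1c')
print(np.round(ctrl.get_obs()['joint_pos'],2))"
```

```text
[ 2.911e+01  1.943e+01 -3.096e+01  1.000e-02 -3.957e+01 -3.093e+01]
```

View pics/t1c.png

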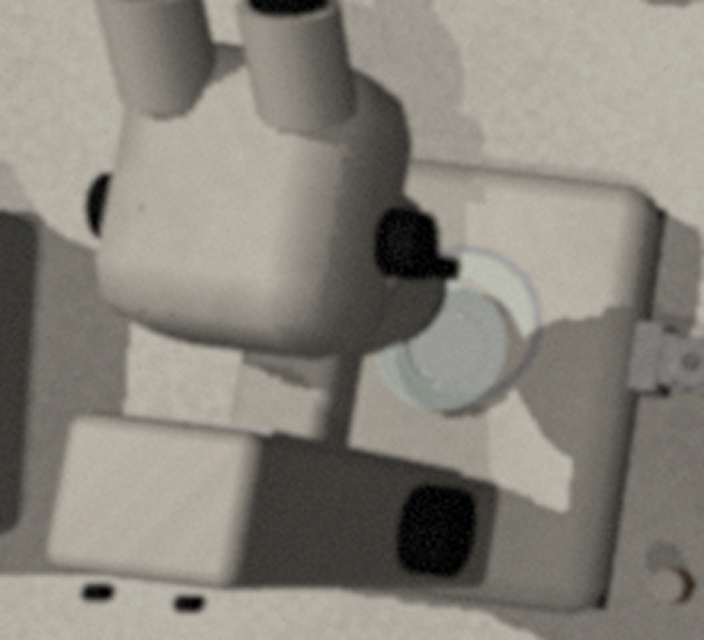

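View pics/s1c.png

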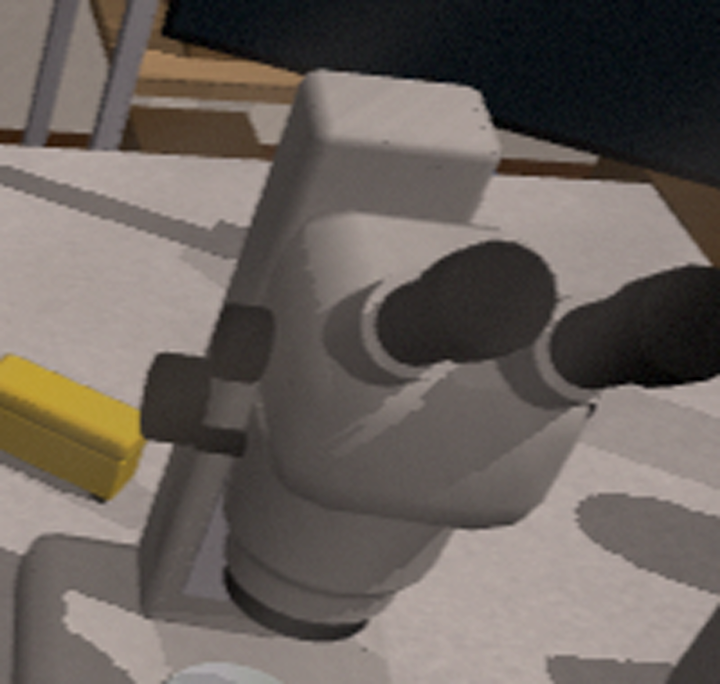

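```bash
python3 -c "
from h import *
T=lambda x,y:(x/3.2,100+y/3.2);S=lambda x,y:(440+x/3.6,80+y/3.6)
print('col top corners',plane('t1',T(262,435),.43),plane('t1',T(238,585),.43))
print(tri(('t1',T(262,435)),('s1',S(318,145))))
print('focus knob',tri(('t1',T(452,530)),('s1',S(165,395))))
print('head knob',tri(('t1',T(437,242)),('s1',S(225,340))))
"
```

```text
col top corners [0.43606183 0.33650048 0.43      ] [0.37546523 0.34304941 0.43      ]
(array([0.44150996, 0.36356284, 0.37655589]), [np.float64(1.2), np.float64(1.2)])
focus knob (array([0.4059707 , 0.34356385, 0.19973131]), [np.float64(3.0), np.float64(3.0)])
head knob (array([0.53994439, 0.31130662, 0.3295029 ]), [np.float64(4.6), np.float64(4.6)])
```

The column top triangulates to about 0.38 m, and the arm's wrist link (bottom near z 0.36) would come close to it. I'll regrip the rest 40 mm further back so the link stays clear.

```bash
python3 -m pendant '[[0,0,0,0,0,0,0.3],[0,0,0,0,0,0,0.3],[0,0,-0.005,0,0,0,0.3],[0.02,0,-0.005,0,0,0,0.3],[0.04,0.0013,-0.005,0,0,0,0.3],[0.04,0.0013,-0.005,0,0,0,0.3],[0.04,0.0013,-0.005,0,0,0,-0.1],[0.04,0.0013,-0.005,0,0,0,-0.5],[0.04,0.0013,-0.005,0,0,0,-0.5],[0.04,0.0013,-0.005,0,0,0,-0.5]]'
python3 -c "
from h import *
save('scene','s4')
crop('s4',300,230,460,320,5,'s4a')
u=np.array([np.cos(np.radians(83.5)),np.sin(np.radians(83.5))]);K=np.array([.5245,.2407])
print(K-.2007*u)
go(list(K-.2007*u)+[.035],-96.5)"
```

```text
clock: 5.88
tool_pos: [0.5241, 0.0337, 0.0357]
orientation: [-180.0, -0.0, -91.8]
force: [1.9, -3.5, 0.3]
opening: 0.0458
[0.50178011 0.04129013]
t 5.92 pos [0.524  0.0337 0.0357] ori [-179.98   -0.    -91.81] F [ 1.  -2.1  1.1] op 0.046
shift [-0.0069  0.0225  0.0007] turn [-0.0004 -0.      0.0818]
```

View pics/s4a.png

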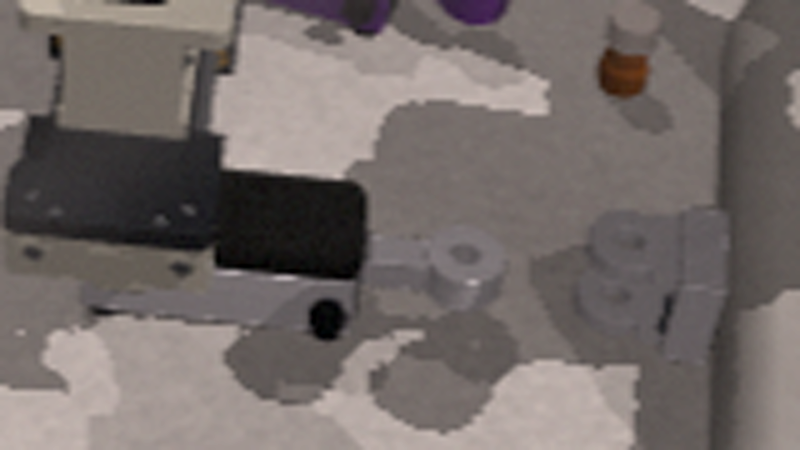

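```bash
python3 -m pendant '[[-0.0018,0.006,0,0,0,0.02,-0.5],[-0.0036,0.012,0,0,0,0.04,-0.5],[-0.0054,0.018,0,0,0,0.06,-0.5],[-0.0071,0.0235,0,0,0,0.082,-0.5],[-0.0071,0.0235,0,0,0,0.082,-0.5],[-0.0071,0.0235,0,0,0,0.082,-0.5]]'
python3 -c "
from h import *
save('scene','s5');save('top','t5')
go([.5007,.0415,.0357],-96.5)
crop('s5',300,230,460,320,5,'s5a')"
```

```text
clock: 6.68
tool_pos: [0.4998, 0.0416, 0.0356]
orientation: [179.9, -0.0, -96.5]
force: [-3.5, 4.9, 5.6]
opening: 0.0462
t 6.78 pos [0.4998 0.0416 0.0356] ori [179.92  -0.   -96.53] F [-4.3  4.   7.3] op 0.0458
shift [ 0.     -0.0009 -0.0001] turn [ 0.0013 -0.0001 -0.0005]
```

View pics/s5a.png

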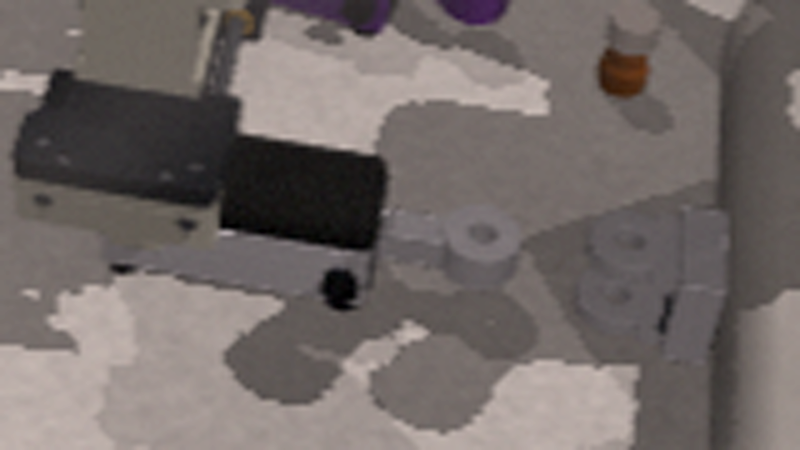

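```bash
python3 -c "
from h import *
E=plane('s5',(396.6,276),.042);K=plane('s1',(425.6,277.2),.054);print(E,K)
d=(K-E)[:2];u=np.array([.1132,.9936]);print('along',d@u,'lat +x',d@[u[1],-u[0]])"
```

```text
[0.51656591 0.18384887 0.042     ] [0.52447277 0.24206497 0.054     ]
along 0.05873856979989823 lat +x 0.001266188029970554
```

```bash
python3 -m pendant '[[-0.005,-0.001,0,0,0,0,-0.5],[-0.01,-0.001,0,0,0,0,-0.5],[-0.016,-0.001,0,0,0,0,-0.5],[-0.022,-0.001,0,0,0,0,-0.5],[-0.028,-0.001,0,0,0,0,-0.5],[-0.034,-0.001,0,0,0,0,-0.5],[-0.039,-0.001,0,0,0,0,-0.5],[-0.043,-0.001,0,0,0,0,-0.5],[-0.043,-0.001,0,0,0,0,-0.5]]'
python3 -c "
from h import *
save('scene','s6')
crop('s6',300,230,460,320,5,'s6a')"
```

```text
clock: 7.9
tool_pos: [0.5057, 0.0831, 0.0356]
orientation: [179.9, -0.1, -96.5]
force: [-1.8, -3.3, 6.5]
opening: 0.0457
```

View pics/s6a.png

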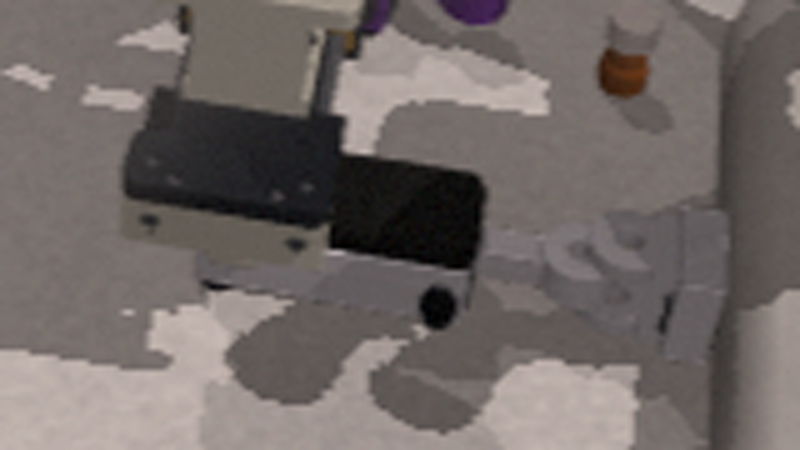

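```bash
python3 -m pendant '[[-0.005,0,0,0,0,0,-0.5],[-0.01,0,0,0,0,0,-0.5],[-0.014,0,0,0,0,0,-0.5],[-0.014,0,0,0,0,0,-0.5]]'; for i in 1; do python3 -m pendant '[[-0.002,0,0,0,0,0,-0.5],[-0.002,0,0,0,0,0,-0.5]]'; done; python3 -m pendant '[[-0.002,0,0,0,0,0,-0.5],[-0.002,0,0,0,0,0,-0.5]]'
```

```text
clock: 8.45
tool_pos: [0.5073, 0.0969, 0.0356]
orientation: [179.9, -0.1, -96.5]
force: [-0.6, -3.6, 7.2]
opening: 0.0454
clock: 8.7
tool_pos: [0.5074, 0.0986, 0.0356]
orientation: [179.9, -0.1, -96.5]
force: [-1.5, -5.2, 6.7]
opening: 0.0457
clock: 8.95
tool_pos: [0.5076, 0.1005, 0.0356]
orientation: [179.9, -0.1, -96.5]
force: [-1.3, -5.2, 7.7]
opening: 0.0452
```

```bash
python3 -m pendant '[[-0.001,0,0,0,0,0,-0.5],[-0.002,0,0,0,0,0,-0.5]]'; python3 -m pendant '[[-0.0015,0,0,0,0,0,-0.5],[-0.0015,0,0,0,0,0,-0.5]]'
```

```text
clock: 9.2
tool_pos: [0.5078, 0.1023, 0.0356]
orientation: [179.9, -0.1, -96.5]
force: [-1.0, -7.0, 7.3]
opening: 0.0457
clock: 9.45
tool_pos: [0.508, 0.1039, 0.0356]
orientation: [179.9, -0.1, -96.5]
force: [-1.3, -5.3, 6.7]
opening: 0.046
```

```bash
python3 -m pendant '[[-0.001,0,0,0,0,0,-0.5],[-0.001,0,0,0,0,0,-0.5]]'; python3 -m pendant '[[-0.001,0,0,0,0,0,-0.5],[-0.001,0,0,0,0,0,-0.5]]'
```

```text
clock: 9.7
tool_pos: [0.5081, 0.1047, 0.0356]
orientation: [179.9, -0.1, -96.5]
force: [-0.8, -6.9, 7.5]
opening: 0.0456
clock: 9.95
tool_pos: [0.5081, 0.1048, 0.0356]
orientation: [179.9, -0.2, -96.5]
force: [0.8, -11.8, 7.8]
opening: 0.046
```

```bash
python3 -m pendant '[[-0.001,0,0,0,0,0,-0.5],[-0.001,0,0,0,0,0,-0.5]]'
```

```text
clock: 10.2
tool_pos: [0.5079, 0.1049, 0.0356]
orientation: [179.8, -0.3, -96.5]
force: [1.5, -16.3, 9.6]
opening: 0.0457
```

```bash
python3 -m pendant '[[0.002,0,0,0,0,0,-0.5],[0.004,0,0,0,0,0,-0.5],[0.0055,0,0,0,0,0,-0.5],[0.0055,0,0,0,0,0,-0.5]]'
```

```text
clock: 10.7
tool_pos: [0.5088, 0.1031, 0.0356]
orientation: [-180.0, 0.0, -96.5]
force: [-1.3, 4.0, 4.6]
opening: 0.0455
```

```bash
python3 -m pendant '[[0.001,0,0,0,0,0,-0.5],[0.0022,0,0,0,0,0,-0.5],[0.0022,0,0,0,0,0,-0.5]]'
```

```text
clock: 11.08
tool_pos: [0.5087, 0.1009, 0.0357]
orientation: [-180.0, 0.0, -96.5]
force: [2.0, 4.1, 2.9]
opening: 0.0458
```

```bash
python3 -m pendant '[[0,0,0,0,0,0,0.3],[0,0,0,0,0,0,0.5],[0,0,0,0,0,0,0.7],[0,0,-0.04,0,0,0,0.7],[0,0,-0.10,0,0,0,1],[-0.06,0,-0.14,0,0,0,1],[-0.12,0,-0.15,0,0,0,1],[-0.135,0,-0.15,0,0,0,1],[-0.135,0,-0.15,0,0,0,1],[-0.135,0,-0.15,0,0,0,1]]'
python3 -c "
from h import *
save('wrist','w7')
crop('w7',240,150,400,280,5,'w7a');go([.5245,.22,.19],-96.5)"
```

```text
clock: 12.32
tool_pos: [0.523, 0.2337, 0.1847]
orientation: [179.9, -0.1, -96.5]
force: [0.4, 0.3, -0.8]
opening: 0.0876
t 12.38 pos [0.5232 0.2336 0.1849] ori [ 1.7993e+02 -7.0000e-02 -9.6570e+01] F [ 0.5 -0.1  0. ] op 0.0878
shift [ 0.0134 -0.0028 -0.0051] turn [ 0.0011 -0.0012 -0.0013]
```

View pics/w7a.png

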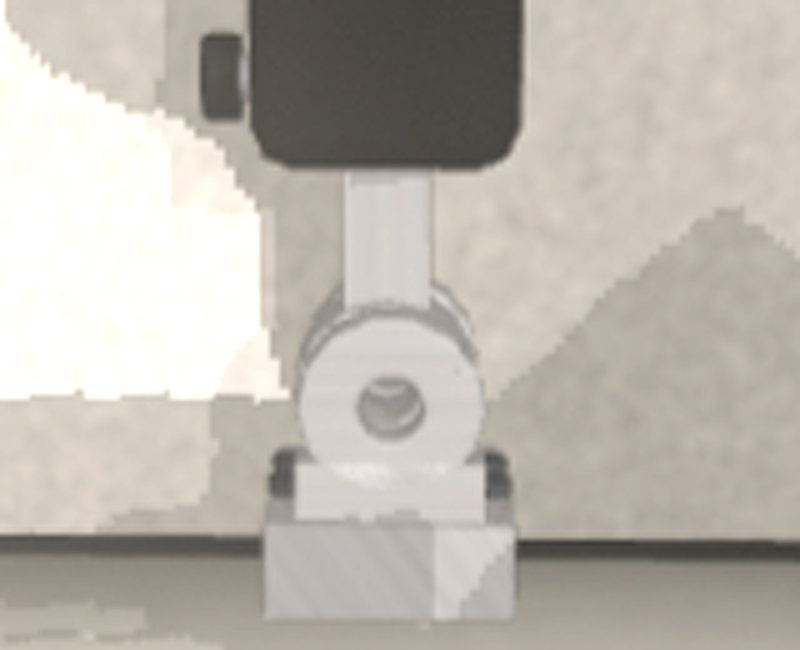

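```bash
python3 -c "
from h import *
crop('w7',300,215,336,248,16,'w7b')
S=lambda x,y:(240+x/5-.4,150+y/5-.4)
print('K',plane('w7',S(391,407),.054),plane('w7',S(392.5,409),.054))
for z in(.054,.042,.02): print(z,proj('w7',list(plane('w7',S(391,407),.054)[:2])+[z]))"
```

```text
K [0.52475974 0.24132653 0.054     ] [0.52453814 0.24172434 0.054     ]
0.054 (np.float64(317.80000000000007), np.float64(231.00000000000003))
0.042 (np.float64(317.80233892509665), np.float64(227.20992930536931))
0.02 (np.float64(317.8062107528674), np.float64(220.9358930013103))
```

View pics/w7b.png

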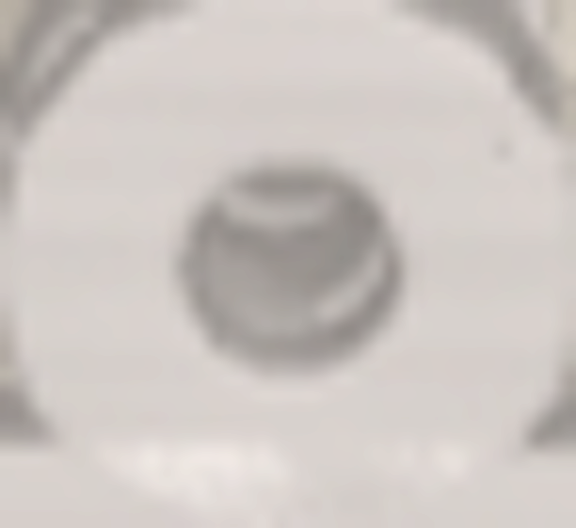

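The eye sits centred under the knuckle (hole at 391,407 in the crop, tongue about 0.6 mm to the left). Now for the pin. I'll tilt the tool 15° about the jaw axis, back towards the base, so the wrist link keeps clear of the microscope column during insertion.

```bash
cat >> h.py <<'E'
def goT(p,psi,th=15):
    o=ctrl.get_obs();A=eul(o["orientation"]);B=eul([180,th,psi])
    print("t",round(o["clock"],2),"pos",np.round(o["tool_pos"],4),"ori",np.round(o["orientation"],2),"F",np.round(o["force"],1),"op",round(o["opening"],4))
    print("shift",np.round(A.T@(np.array(p)-o["tool_pos"]),4),"turn",np.round(R.from_matrix(A.T@B).as_rotvec(),4))
E
python3 -c "
from h import *
goT([.565,-.2425,.13],-185)"
```

```text
t 12.38 pos [0.5232 0.2336 0.1849] ori [ 1.7993e+02 -7.0000e-02 -9.6570e+01] F [ 0.5 -0.1  0. ] op 0.0878
shift [ 0.4681 -0.0961  0.0553] turn [ 0.2019 -0.2094  1.5338]
```

```bash
python3 -m pendant '[[0.06,0,0.0,0,0,0,1],[0.12,-0.01,0.0,0,0,0.1,1],[0.468,-0.096,0.055,0.202,-0.209,1.534,1],[0.468,-0.096,0.055,0.202,-0.209,1.534,1],[0.468,-0.096,0.055,0.202,-0.209,1.534,1],[0.468,-0.096,0.055,0.202,-0.209,1.534,1],[0.468,-0.096,0.055,0.202,-0.209,1.534,1],[0.468,-0.096,0.055,0.202,-0.209,1.534,1],[0.468,-0.096,0.055,0.202,-0.209,1.534,1],[0.468,-0.096,0.055,0.202,-0.209,1.534,1],[0.468,-0.096,0.055,0.202,-0.209,1.534,1],[0.468,-0.096,0.055,0.202,-0.209,1.534,1]]'
python3 -c "
from h import *
save('wrist','w8')
goT([.565,-.2425,.13],-185)
print(np.round(ctrl.get_obs()['joint_pos'],1))"
```

```text
clock: 13.88
tool_pos: [0.5656, -0.2414, 0.1308]
orientation: [180.0, 15.0, 175.2]
force: [0.3, -0.3, 0.4]
opening: 0.0876
t 13.93 pos [ 0.5659 -0.2413  0.1308] ori [179.98  15.06 175.17] F [ 0.1 -0.3 -0.4] op 0.0874
shift [ 0.001  -0.0013  0.0006] turn [0.0012 0.001  0.0029]
[ -5.   12.1 -26.8  -0.1 -36.1 -89.8]
```

View pics/w8.png

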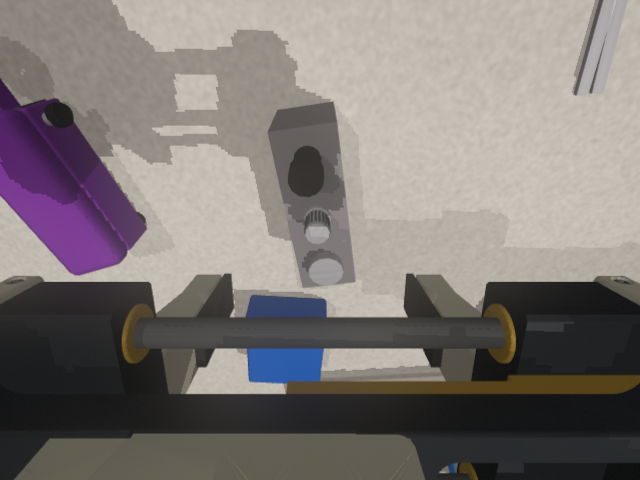

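```bash
python3 -c "
from h import *
crop('w8',280,180,360,290,5,'w8a')
print(plane('w8',(317.5,232),.08),tri(('w1',(321.1,226.6)),('w8',(317.5,232))))
f=np.array([np.cos(np.radians(-5)),np.sin(np.radians(-5))])
p=np.array([.5632,-.2424])+.002*f
goT(list(p)+[.0655],-185)"
```

```text
[ 0.56307561 -0.24187464  0.08      ] (array([ 0.56451742, -0.24203567,  0.07768308]), [np.float64(0.0), np.float64(0.0)])
t 13.93 pos [ 0.5659 -0.2413  0.1308] ori [179.98  15.06 175.17] F [ 0.1 -0.3 -0.4] op 0.0874
shift [ 0.0175 -0.0014  0.0629] turn [0.0012 0.001  0.0029]
```

View pics/w8a.png

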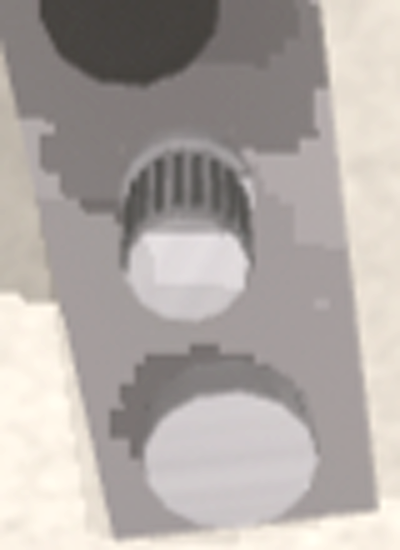

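```bash
python3 -m pendant '[[0.006,-0.0014,0.021,0,0,0,0.4],[0.012,-0.0014,0.042,0,0,0,0.2],[0.0155,-0.0014,0.057,0,0,0,0],[0.017,-0.0014,0.063,0,0,0,0],[0.017,-0.0014,0.063,0,0,0,0]]'
python3 -c "
from h import *
save('wrist','w9')
goT([.5658,-.2422,.0655],-185)"
```

```text
clock: 14.55
tool_pos: [0.5658, -0.2424, 0.0651]
orientation: [180.0, 15.0, 175.1]
force: [0.2, 0.5, -0.3]
opening: 0.0457
t 14.6 pos [ 0.5661 -0.2424  0.0657] ori [179.96  15.08 175.05] F [ 0.1 -0.  -0.4] op 0.0453
shift [0.0003 0.0002 0.0001] turn [0.0009 0.0014 0.0009]
```

View pics/w9.png

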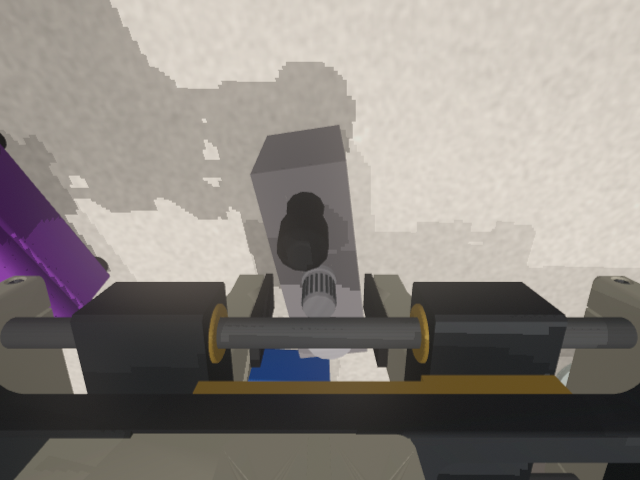

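```bash
python3 -m pendant '[[0,0,0,0,0,0,-0.4],[0,0,0,0,0,0,-0.8],[0,0,0,0,0,0,-1],[0,0,0,0,0,0,-1],[0,0,0,0,0,0,-1]]'
python3 -c "
from h import *
save('wrist','w10')
crop('w10',240,200,400,320,5,'w10a')
goT([.5661,-.2424,.1257],-185)"
```

```text
clock: 15.22
tool_pos: [0.5658, -0.2424, 0.0656]
orientation: [180.0, 15.1, 175.0]
force: [-1.1, -0.1, 2.6]
opening: 0.0151
t 15.28 pos [ 0.5658 -0.2424  0.0656] ori [179.95  15.08 175.02] F [-0.7  1.2  3. ] op 0.0149
shift [-0.0159  0.0001 -0.058 ] turn [0.001  0.0014 0.0003]
```

View pics/w10a.png

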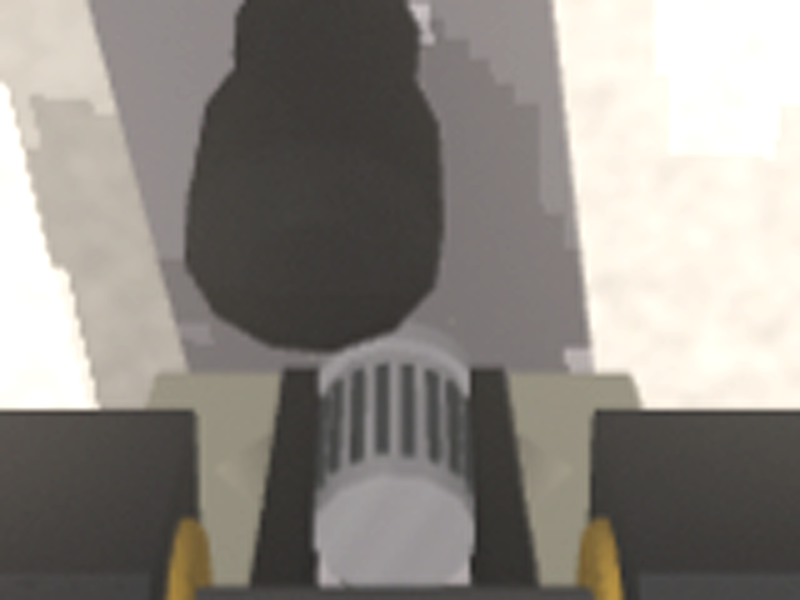

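```bash
python3 -m pendant '[[-0.0026,0,-0.0097,0,0,0,-1],[-0.0066,0,-0.0242,0,0,0,-1],[-0.0119,0,-0.0435,0,0,0,-1],[-0.0172,0,-0.0628,0,0,0,-1],[-0.0212,0,-0.0773,0,0,0,-1],[-0.0212,0,-0.0773,0,0,0,-1]]'
python3 -c "
from h import *
save('wrist','w11');save('scene','s11')
print('head',plane('w10',(318.2,304.6),.08))
crop('w11',240,200,400,320,5,'w11a');crop('s11',140,180,260,280,6,'s11a')
K=np.array([.524,.241]);f=np.array([np.cos(np.radians(44.1)),np.sin(np.radians(44.1))])
goT(list(K+.002*f)+[.150],-180+44.1)"
```

```text
clock: 16.02
tool_pos: [0.5669, -0.2426, 0.1473]
orientation: [180.0, 15.2, 175.0]
force: [-0.4, 0.1, -1.7]
opening: 0.015
head [ 0.56267899 -0.24246504  0.08      ]
t 16.12 pos [ 0.5657 -0.2424  0.1452] ori [179.93  15.04 175.  ] F [ 0.1 -0.6 -1.1] op 0.0149
shift [ 0.0783  0.4795 -0.0254] turn [-0.221   0.0012 -0.8277]
```

View pics/w11a.png

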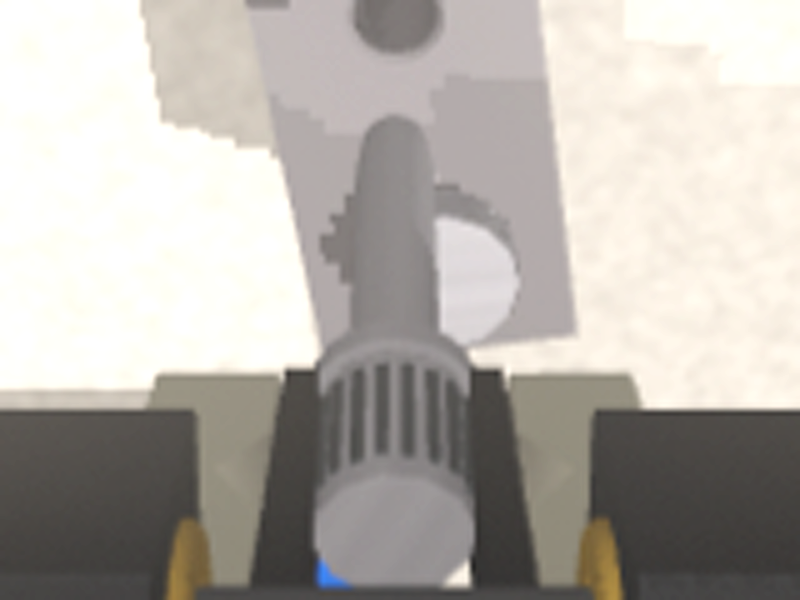

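View pics/s11a.png

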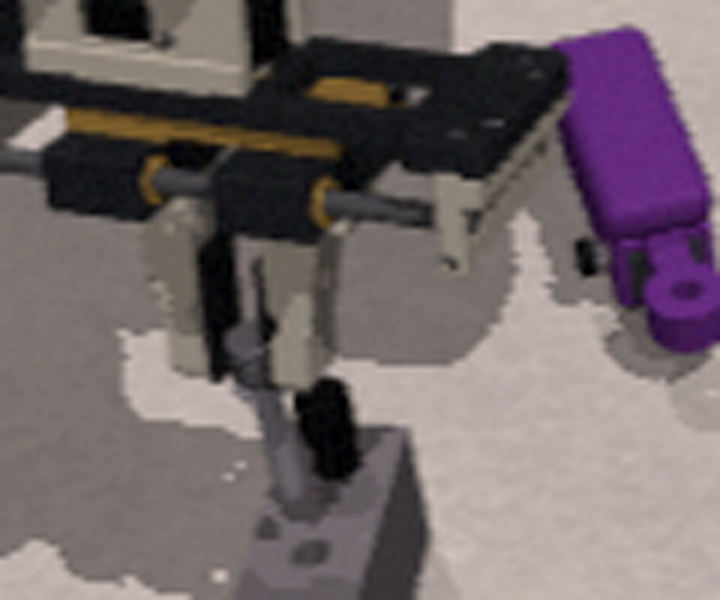

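```bash
python3 -c "
from h import *
o=ctrl.get_obs();print(o['tool_pos'])
p=np.array([.5657,-.2424,.1452])
for dx in (-.002,-.003,-.004):
  r=[]
  for z in (.0144,-.0076,-.0576):
    q=proj('w11',p+[dx,0,z]);r.append(((q[0]-240+.4)*5,(q[1]-200+.4)*5))
  print(dx,np.round(r,0).tolist())
  # near edge of tip end
  print([np.round(((proj('w11',p+[dx-.004*k,0,-.0576])[1]-199.6)*5)) for k in(-1,1)],[np.round(((proj('w11',p+[dx-.008*k,0,.0144])[1]-199.6)*5)) for k in(-1,1)])
"
```

```text
[ 0.56571908 -0.24240579  0.14522752]
-0.002 [[396.0, 509.0], [395.0, 362.0], [395.0, 120.0]]
[np.float64(146.0), np.float64(94.0)] [np.float64(569.0), np.float64(445.0)]
-0.003 [[395.0, 501.0], [395.0, 355.0], [394.0, 113.0]]
[np.float64(139.0), np.float64(87.0)] [np.float64(561.0), np.float64(437.0)]
-0.004 [[394.0, 493.0], [394.0, 347.0], [393.0, 107.0]]
[np.float64(133.0), np.float64(80.0)] [np.float64(554.0), np.float64(429.0)]
```

```bash
python3 -c "
from h import *
d=np.load('pics/w11.npz');s=snapshot('wrist');T=np.linalg.inv(np.array(s['tool_from_camera']))
A=d['A']@T[:3,:3];p=d['e']+d['A']@T[:3,3];print(p,R.from_matrix(A).as_euler('xyz',degrees=True))
for dx in (-.002,-.003,-.004):
  r=[]
  for z in (.0144,-.0076,-.0576):
    q=proj('w11',p+[dx,0,z]);r.append((q[1]-200+.4)*5)
  print(dx,np.round(r,0).tolist(),[np.round(((proj('w11',p+[dx-.004*k,0,-.0576])[1]-199.6)*5)) for k in(-1,1)],[np.round(((proj('w11',p+[dx-.008*k,0,.0144])[1]-199.6)*5)) for k in(-1,1)])
"
```

```text
[ 0.56688361 -0.24263416  0.14732429] [179.95573828  15.22846018 175.02426844]
-0.002 [534.0, 384.0, 136.0] [np.float64(162.0), np.float64(110.0)] [np.float64(594.0), np.float64(471.0)]
-0.003 [526.0, 377.0, 130.0] [np.float64(156.0), np.float64(103.0)] [np.float64(586.0), np.float64(463.0)]
-0.004 [518.0, 369.0, 123.0] [np.float64(149.0), np.float64(96.0)] [np.float64(579.0), np.float64(454.0)]
```

```bash
python3 -m pendant '[[0.004,0.03,-0.003,-0.02,0,-0.07,-1],[0.012,0.075,-0.006,-0.045,0,-0.16,-1],[0.02,0.13,-0.010,-0.07,0,-0.26,-1],[0.03,0.19,-0.014,-0.1,0,-0.37,-1],[0.041,0.25,-0.018,-0.13,0,-0.48,-1],[0.051,0.31,-0.021,-0.155,0,-0.58,-1],[0.061,0.37,-0.023,-0.18,0,-0.68,-1],[0.071,0.43,-0.025,-0.205,0.001,-0.77,-1],[0.076,0.465,-0.0254,-0.215,0.001,-0.81,-1],[0.0783,0.4795,-0.0254,-0.221,0.0012,-0.8277,-1],[0.0783,0.4795,-0.0254,-0.221,0.0012,-0.8277,-1],[0.0783,0.4795,-0.0254,-0.221,0.0012,-0.8277,-1]]'
python3 -m pendant '[[0,0,0,0,0,0,-1],[0,0,0,0,0,0,-1]]'
python3 -c "
from h import *
save('wrist','w12');save('scene','s12')
crop('w12',240,160,400,290,5,'w12a')
K=np.array([.524,.241]);f=np.array([np.cos(np.radians(44.1)),np.sin(np.radians(44.1))])
goT(list(K+.002*f)+[.150],-180+44.1);print(np.round(ctrl.get_obs()['joint_pos'],1))"
```

```text
clock: 17.68
tool_pos: [0.5255, 0.2412, 0.1496]
orientation: [-180.0, 14.9, -136.0]
force: [1.0, -0.2, -1.2]
opening: 0.0152
clock: 17.92
tool_pos: [0.5258, 0.2416, 0.1502]
orientation: [-180.0, 15.0, -135.9]
force: [0.3, 0.6, -0.3]
opening: 0.0149
t 18.02 pos [0.5258 0.2419 0.1503] ori [-179.98   15.02 -135.92] F [-0.6  0.  -1.6] op 0.0148
shift [0.     0.0006 0.0003] turn [-0.0004  0.0003 -0.0003]
[ 44.1   7.5 -29.6   0.  -37.8 -90. ]
```

View pics/w12a.png

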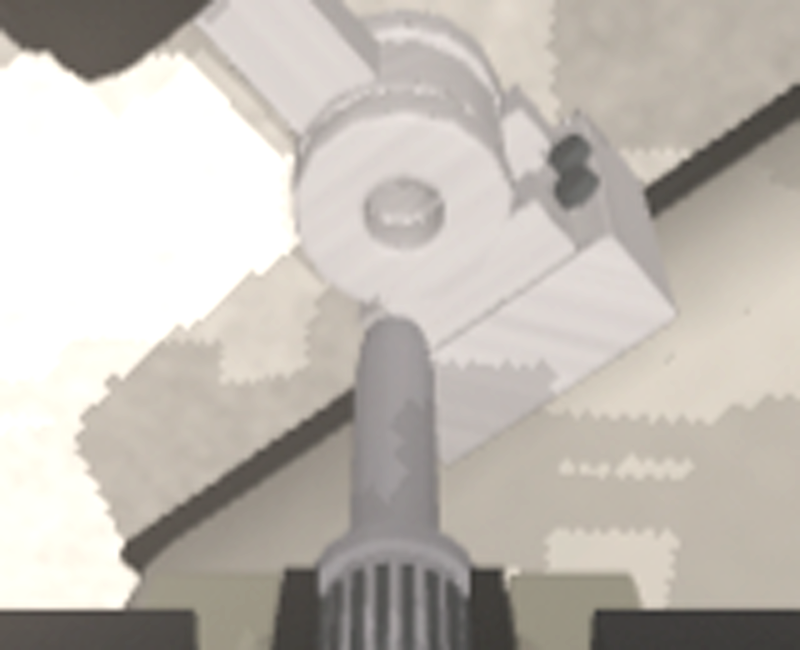

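View pics/s12.png

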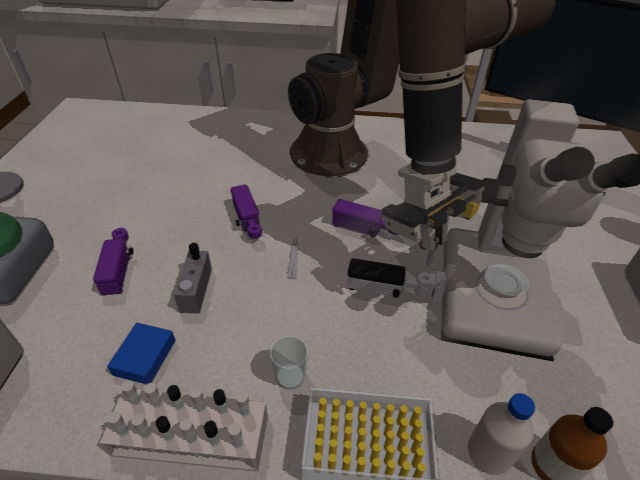

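```bash
python3 -c "
from h import *
f=np.array([np.cos(np.radians(44.1)),np.sin(np.radians(44.1)),0]);l=np.array([-f[1],f[0],0])
p=np.array([.5258,.2419,.1503])-.002*f
for n,z in (('tip',.1503-.0576),('at hole',.054)):
  q=proj('w12',[p[0],p[1],z]);print(n,(q[0]-239.6)*5,(q[1]-159.6)*5)
Kc=plane('w12',(239.6+404/5,159.6+213/5),.054);print('K cam',Kc,'axis',p,'d f,l',(Kc-p)@f,(Kc-p)@l)
print('tip upper edge pred',[(proj('w12',list((p+k*.004*f)[:2])+[.0927])[1]-159.6)*5 for k in(-1,1)])"
```

```text
tip 400.13425917999496 341.8983087035255
at hole 399.30229968275614 206.83574125097593
K cam [0.52461408 0.24173268 0.054     ] axis [0.52436375 0.24050817 0.1503    ] d f,l 0.0010319170309656305 0.0007051369813270492
tip upper edge pred [np.float64(315.45871617223327), np.float64(367.83720219360816)]
```

```bash
python3 -m pendant '[[0.002,0.0009,0.008,0,0,0,-1],[0.004,0.0009,0.017,0,0,0,-1],[0.0062,0.0009,0.0255,0,0,0,-1],[0.0079,0.0009,0.0321,0,0,0,-1],[0.0079,0.0009,0.0321,0,0,0,-1],[0.0079,0.0009,0.0321,0,0,0,-1]]'
python3 -c "
from h import *
save('wrist','w13')
crop('w13',270,190,370,290,6,'w13a')
o=ctrl.get_obs();print(o['tool_pos'],o['force'],o['moment'])"
```

```text
clock: 18.77
tool_pos: [0.5257, 0.2436, 0.1172]
orientation: [-180.0, 15.0, -135.9]
force: [-0.3, 0.1, -0.5]
opening: 0.0152
[0.52576169 0.24359307 0.11732048] [-0.15302567  1.53396031 -0.6819101 ] [-0.54879828  0.72456599 -0.0126695 ]
```

View pics/w13a.png

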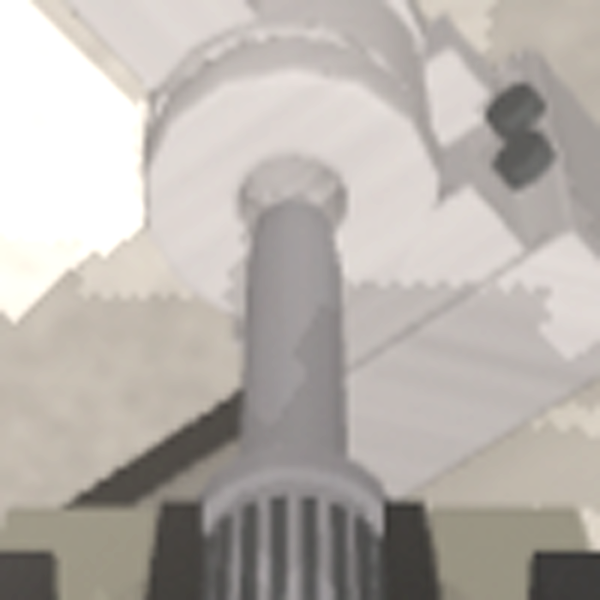

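```bash
python3 -m pendant '[[0.0005,0,0.0019,0,0,0,-1],[0.001,0,0.0039,0,0,0,-1],[0.0016,0,0.0058,0,0,0,-1],[0.0021,0,0.0077,0,0,0,-1],[0.0021,0,0.0077,0,0,0,-1]]'
```

```text
clock: 19.45
tool_pos: [0.5254, 0.2433, 0.1088]
orientation: [-180.0, 15.0, -135.9]
force: [-0.8, -0.2, 0.2]
opening: 0.015
```

```bash
python3 -m pendant '[[0.0005,0,0.0019,0,0,0,-1],[0.001,0,0.0039,0,0,0,-1],[0.0016,0,0.0058,0,0,0,-1],[0.0016,0,0.0058,0,0,0,-1]]'; python3 -m pendant '[[0.0005,0,0.0019,0,0,0,-1],[0.001,0,0.0039,0,0,0,-1],[0.001,0,0.0039,0,0,0,-1]]'
```

```text
clock: 19.95
tool_pos: [0.5254, 0.2433, 0.1027]
orientation: [-180.0, 15.0, -135.9]
force: [0.5, 0.0, 0.1]
opening: 0.0149
clock: 20.32
tool_pos: [0.5255, 0.2434, 0.0988]
orientation: [-180.0, 15.0, -135.9]
force: [1.1, -0.3, -1.5]
opening: 0.0146
```

Inside the upper knuckle with no force. Now into the eye.

```bash
python3 -m pendant '[[0.0005,0,0.0019,0,0,0,-1],[0.001,0,0.0039,0,0,0,-1],[0.001,0,0.0039,0,0,0,-1]]'; python3 -m pendant '[[0.0005,0,0.0019,0,0,0,-1],[0.001,0,0.0039,0,0,0,-1],[0.001,0,0.0039,0,0,0,-1]]'
```

```text
clock: 20.7
tool_pos: [0.5255, 0.2434, 0.0948]
orientation: [-180.0, 15.0, -135.9]
force: [-0.1, -0.4, -1.2]
opening: 0.0149
clock: 21.08
tool_pos: [0.5255, 0.2434, 0.0907]
orientation: [-180.0, 15.0, -135.9]
force: [0.7, -0.4, -1.2]
opening: 0.0148
```

```bash
python3 -m pendant '[[0.0005,0,0.0019,0,0,0,-1],[0.001,0,0.0039,0,0,0,-1],[0.0016,0,0.0058,0,0,0,-1],[0.0021,0,0.0077,0,0,0,-1],[0.0021,0,0.0077,0,0,0,-1]]'; python3 -m pendant '[[0.0005,0,0.0019,0,0,0,-1],[0.001,0,0.0039,0,0,0,-1],[0.001,0,0.0039,0,0,0,-1]]'
```

```text
clock: 21.7
tool_pos: [0.5255, 0.2434, 0.0828]
orientation: [-180.0, 15.0, -135.9]
force: [1.2, 0.0, -0.5]
opening: 0.0147
clock: 22.08
tool_pos: [0.5255, 0.2434, 0.0787]
orientation: [-180.0, 15.0, -135.9]
force: [1.3, -0.1, -1.4]
opening: 0.0149
```

```bash
python3 -m pendant '[[0.0005,0,0.0019,0,0,0,-1],[0.001,0,0.0039,0,0,0,-1],[0.001,0,0.0039,0,0,0,-1]]'; python3 -m pendant '[[0.0005,0,0.0019,0,0,0,-1],[0.001,0,0.0039,0,0,0,-1],[0.0016,0,0.0058,0,0,0,-1],[0.0016,0,0.0058,0,0,0,-1]]'
```

```text
clock: 22.45
tool_pos: [0.5255, 0.2434, 0.0747]
orientation: [-180.0, 15.0, -135.9]
force: [1.2, -0.7, -1.3]
opening: 0.0146
clock: 22.95
tool_pos: [0.5256, 0.2434, 0.0687]
orientation: [-180.0, 15.0, -135.9]
force: [0.4, 0.7, -1.8]
opening: 0.0148
```

```bash
python3 -c "
from h import *
save('wrist','w14');save('scene','s14')
a=ld('w14')[0][190:310,240:400];b=ld('s14')[0][170:300,360:520]
cv2.imwrite('pics/c14.png',np.vstack([cv2.resize(a,(480,360)),cv2.resize(b,(480,390))])[:, :])"
```

```text
(no output)
```

View pics/c14.png

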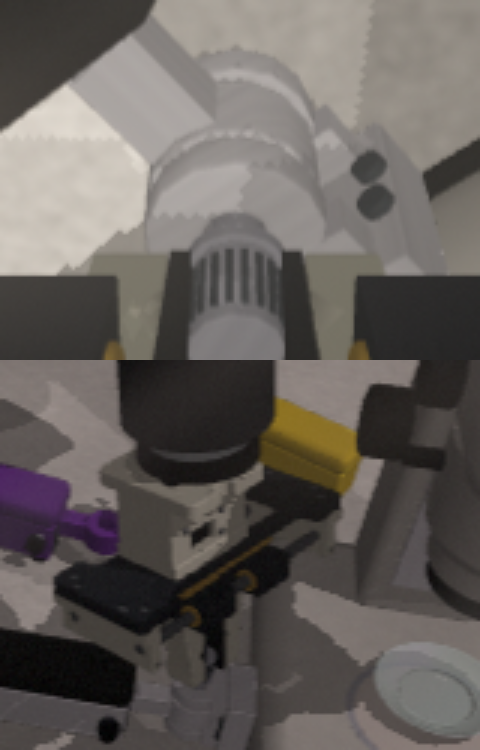

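```bash
python3 -m pendant '[[0.0005,0,0.0019,0,0,0,-1],[0.001,0,0.0039,0,0,0,-1],[0.0013,0,0.0048,0,0,0,-1],[0.0013,0,0.0048,0,0,0,-1]]'; python3 -m pendant '[[0.0003,0,0.001,0,0,0,-1],[0.0005,0,0.0019,0,0,0,-1],[0.0005,0,0.0019,0,0,0,-1]]'; python3 -m pendant '[[0.0003,0,0.001,0,0,0,-1],[0.0003,0,0.001,0,0,0,-1]]'
```

```text
clock: 23.55
tool_pos: [0.5256, 0.2434, 0.0638]
orientation: [-180.0, 15.0, -135.9]
force: [-0.2, 0.2, -1.4]
opening: 0.0148
clock: 23.92
tool_pos: [0.5256, 0.2434, 0.0619]
orientation: [-180.0, 15.0, -135.9]
force: [1.0, 0.8, -0.7]
opening: 0.015
clock: 24.18
tool_pos: [0.5257, 0.2435, 0.0615]
orientation: [-180.0, 15.0, -135.9]
force: [-1.4, -1.4, 5.8]
opening: 0.0148
```

```bash
python3 -m pendant '[[0.0003,0,0.001,0,0,0,-1],[0.0003,0,0.001,0,0,0,-1]]'; python3 -m pendant '[[-0.0003,0,-0.001,0,0,0,-0.8],[-0.0003,0,-0.001,0,0,0,-0.5],[-0.0003,0,-0.001,0,0,0,-0.4],[-0.0003,0,-0.001,0,0,0,-0.4]]'
python3 -c "
from h import *
save('wrist','w15');crop('w15',240,190,400,320,5,'w15a')"
```

```text
clock: 24.42
tool_pos: [0.5259, 0.2436, 0.0614]
orientation: [-180.0, 15.1, -135.9]
force: [-5.3, -2.2, 14.8]
opening: 0.0149
clock: 24.92
tool_pos: [0.5254, 0.2433, 0.0606]
orientation: [-180.0, 15.0, -135.9]
force: [0.5, 0.2, 0.0]
opening: 0.0263
```

View pics/w15a.png

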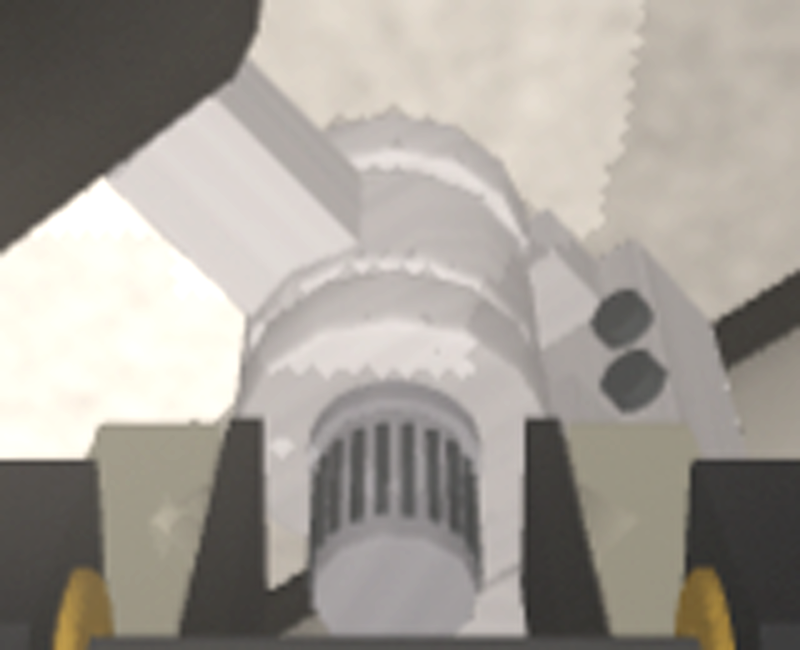

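```bash
python3 -m pendant '[[0,0,0,0,0,0,-0.2],[-0.003,0,-0.01,0,0,0,-0.2],[-0.008,0,-0.029,0,0,0,-0.2],[-0.016,0,-0.058,0,0,0,-0.2],[-0.026,0,-0.097,0,0,0,0],[-0.03,0,-0.12,0,0,0,0.5],[-0.03,0,-0.12,0,0,0,0.5],[-0.03,0,-0.12,0,0,0,0.5]]'
python3 -c "
from h import *
save('wrist','w16');save('scene','s16');crop('w16',220,150,420,300,4,'w16a');crop('s16',330,210,490,320,5,'s16a')"
```

```text
clock: 25.98
tool_pos: [0.5237, 0.2418, 0.1845]
orientation: [-180.0, 15.0, -135.9]
force: [0.2, -1.0, 0.5]
opening: 0.0644
```

View pics/w16a.png

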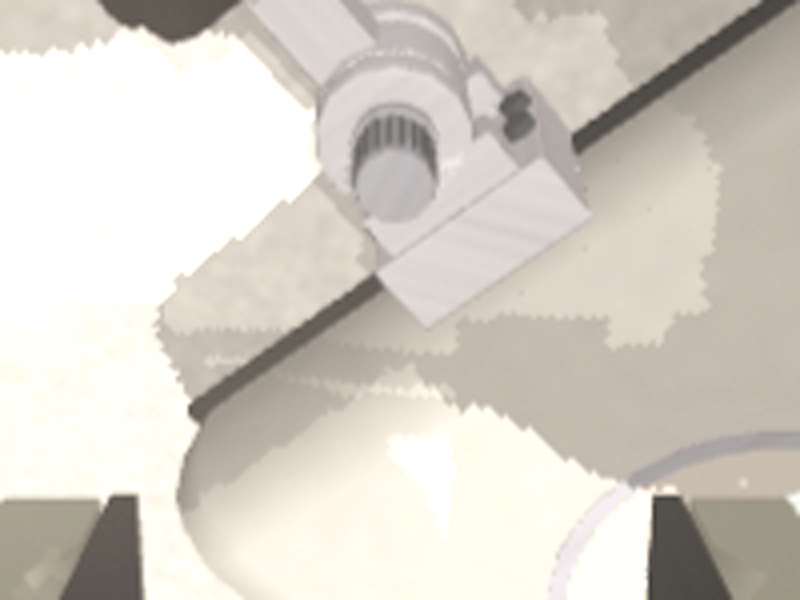

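View pics/s16a.png

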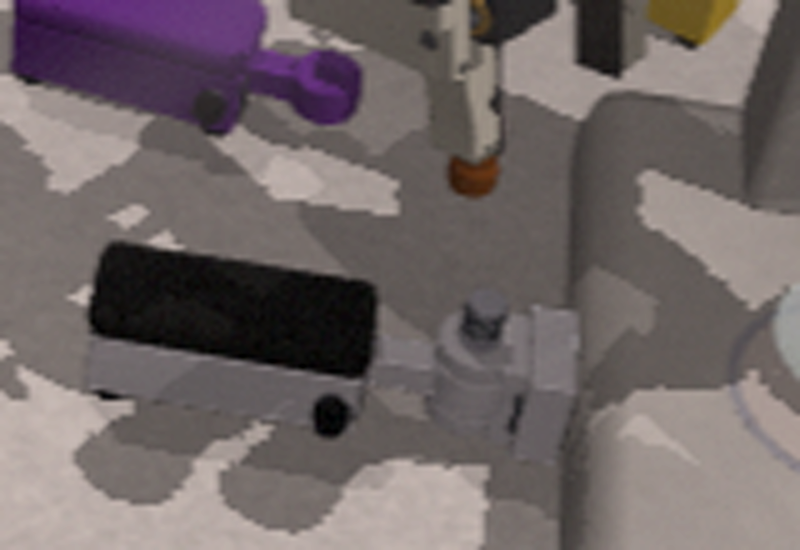

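```bash
python3 -c "
from h import *
print(tri(('s16',(427,269.6)),('w16',(318.4,196.6))))
save('top','t16')
print(ctrl.get_obs()['force'],ctrl.get_obs()['clock']);cv2.imwrite('pics/c16.png',cv2.resize(np.vstack([ld('s16')[0],ld('t16')[0]]),None,fx=.62,fy=.62))"
```

```text
(array([0.52417423, 0.24118624, 0.07703408]), [np.float64(0.3), np.float64(0.3)])
[-0.72080428  0.44345845  0.74098224] 26.125
```

View pics/c16.png

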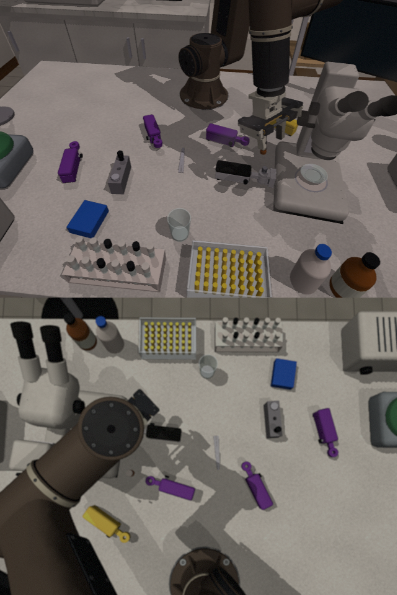

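The head top triangulates to z = 77 mm (76 expected when home) on the bracket axis. The robot is clear of everything and the other items look unmoved, so I'll hand in.

```bash
python3 -c "
from plant import ctrl
print(ctrl.close_job())"
```

```text
the job is handed in; nothing more can be done
None
```

The rest's eye is between the bracket's knuckles and the hinge pin is down through all three holes, head home. I handed the job in at about 26 s on the robot's clock.

- **Rest:** I slid it along the bench until the eye touched the bracket's wall (force rose to about 16 N), then drew it back 4 mm and released it. The wrist camera then showed the eye under the upper hole, about 0.6 mm off sideways.
- **Pin:** I gripped it with the tool tilted 15° so the arm stayed clear of the microscope column. It went down through the three holes with no force above about 2 N. The collar then stopped it at the expected height, where I pressed to about 15 N to confirm and let go.
- **Last checks:** The head's top measured 77 mm above the bench on the bracket's axis, against 76 mm expected when home, which is within the camera error. The robot was touching nothing, and the other things looked unmoved in the scene and top pictures.

No check failed. Camera and arm readings of the bracket's axis differed by about 1 mm, and the fit absorbed that.

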